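# Pack the pressing kit under the raised board and bolt it in

### The arm

A 6-joint arm with a two-finger parallel gripper is mounted at the origin on the work surface. World frame = base frame: x ahead of the robot, y to its left, z up, the work surface at z = 0. Lengths are in m, angles in rad, forces in N, time in s.
With the tool pointing down it reaches from about 0.425 to 0.95 m from the base axis. Payload 14.7 kg.
Tool frame: the origin (TCP) lies midway between the tips of the shut fingers; the grasp point (between the pads) lies 19 mm behind it (hold_point_z is the distance from the TCP to the grasp point, in m); z points along the fingers, y is the direction in which the jaws open and shut (so a half turn about z gives the same grasp; the last joint's range is limited). The gripper opens to 85 mm and grips with 20 to 120 N. Pads are 22 mm wide; open, the fingers measure 114 mm over their backs; the gripper's body (76 mm by 85 mm) begins 54 mm behind the grasp point. The pads swing forward as they close: fully open they stand 13 mm farther back than shut.
Start: joints at [-1.286, 0.48, 1.596, -0, 1.065, -0.047], TCP at [0.212, -0.615, 0.231] pointing down, gripper open.
Joint ranges: [-2.75, 2.75], [-0.82, 2.05], [0.23, 2.67], [-1.56, 4.7], [0.09, 2.69], [-2.92, 2.92]. Speed limits (rad/s): [1.89, 1.89, 2.39, 3.01, 3.01, 3.01].

### API

Orientations are given as a rotation vector (axis times angle).
In Python, from station import get_state, snapshot, hand_in, recognise, place_of, hold_point_z gives the robot as it stands.
- The arm moves only by the shell command python3 -m creep 'ROWS' [FORCE]. ROWS is JSON, a list of rows, each a list of 5 numbers: the shift along the tool's x, y, z in units of 400 mm (1.0 is 400 mm), then the turn about the tool's z in units of 90 degrees (1.0 is 90 degrees), then the gripper command: -1 is shut, 1 is fully open, values between are in proportion. In form: [[tx, ty, tz, yaw, jaw], ...]. A call has 1 to 12 rows; each row is the pose to reach, as a shift and turn from the pose measured when the call began, along the tool's axes at that moment; what a row does not reach only later rows make up. A row lasts 1/12 s, in which the tool goes at most 41.7 mm and 7.16 degrees, less where a joint would pass 70% of its speed; a pose out of reach is approached as far as the arm can. A call with a number of a shift or a turn outside -1 to 1 is refused whole. A call with a gripper value outside its range is refused whole. The fingers move at their own pace and stop on an object; FORCE is the grip in N (left out, the last holds). Time passes only in rows, so rows that repeat a pose let the fingers close. It gives the time, the measured TCP pose, the force and the opening at its end, in the units of the state.
- get_state(): the state, without advancing time (a new reading comes with each control period).
- snapshot(name): name is "side" or "top"; returns a dict with "pixels" (400x640x3 uint8, red, green, blue), "vertical_fov" (degrees; the focal length in pixels is half the picture's height over the tangent of half this angle, whatever the lens; pixels are square), "cx", "cy" (the principal point, pixels), "D" ([k1, k2, p1, p2, k3] as OpenCV has them; the pictures are not rectified), "cam_to_world" (4x4, takes a point from camera to world coordinates). Camera axes: x right, y up, looking along -z (the intrinsics and any distortion apply to the point x, -y, -z); pixel columns grow to the right and rows downward; lengths in m; the calibration is good to about 2 mm. A picture is of the moment at which its call begins. There is no depth.
- hand_in(): hands the job in, once; it reports no verdict.
Trained networks look in the newest picture that a camera, given by its name, has taken for a name from the list of things; names that differ only in an ending like _2 or _b are one class to them, and where a whole thing is asked for, a point or a joint stands for the part that bears it (a point fixed in the world has none). Each returns a list of dicts, best first, with "score" (0 to 1); they miss things now and then, are a little off and sometimes report something else, mostly with a low value. They report only what shows in the picture. A call takes as long as a camera call.
- recognise(target, camera): "at" ([x, y, z] in m, in world coordinates, good to about 4 mm: the middle of the surface that is visible of it).
- place_of(target, camera): "at" ([x, y, z] in m, in world coordinates, good to about 4 mm: a listed point, or the origin of a listed thing).
The state is a dict: "t": time; "qpos": joint angles; "qd": joint speeds; "effort": joint torques, N m; "tool_pos": TCP position; "eef_rot": TCP orientation; "contact_force": force on the tool from outside, world axes, zero at the start; "torque": the same for the moment, N m; "width": finger opening in m.
Only numpy, scipy, OpenCV 4.12 (cv2) and the standard library are available. Lean on these libraries where they do the work, as an engineer would, in place of code of your own. Each camera call takes 0.05 s, during which the arm holds its last target.

### The job

Put the pressing kit away: lay every loose kit piece that is out (spring clips, coral thimble, slim metal case, bamboo crease stick) inside the low steel tray, none left leaning on or sticking out above its rim, then slide the tray by its fin handle fully home under the raised wooden board without lifting it against the board or tipping it. With the tray home, push the sliding bolt fully across in front of it, and only then turn the black key on the bolt as far as it goes clockwise (a bit under a quarter turn, seen from above) to lock it. Leave the spray bottle, the steel tin and the polish jar where they stand.

Things in the scene. Friction and masses are not known exactly. Their poses are not given: they have to be found in the camera images.
- tray: Low open stainless tray, 140 (its x) x 150 (its y) x 28 mm high, walls and floor 3 mm thick, about 0.45 kg, loose on the shelf. Origin at the centre of its underside; +x points to its leading end (goes in first). On the -x end a dark upright fin handle, 10 mm thick in y, from x = -85 to x = -125 mm, z = 14 to 48 mm (joined to the tray by a lower neck, top at 28 mm).
- fin_grip (a point): Point to pinch on the tray's fin handle, 108 mm behind the tray's origin (tray x = -108 mm), z = 34 mm; axes as the tray's. Pinch across y.
- bay: Fixed bay under the raised board. Origin on the shelf surface at the middle of its open mouth (front edge of the board); +x points inwards, +y across. Side walls leave a passage y = -81 to +81 mm, back wall at x = 140 mm: the tray is home when it touches the back wall, its axes along the bay's and its origin at bay x = 70 mm, its front wall flush with the board's edge (fin outside).
- canopy: The raised wooden board over the bay, fixed to it, 155 x 190 x 12 mm, covering bay x = 0 to 155 mm, y = -95 to +95 mm; underside 40 mm, top 52 mm above the shelf. Origin at the bay's origin, same axes.
- bolt (a joint): Steel bolt at the mouth's -y side, sliding along bay +y; 0 = drawn back, 0.045 m = fully across (end stop), blocking the tray's front wall. Bolt plate spans bay x = -47 to -7 mm, z = 7 to 20 mm; its tip is at bay y = -86 mm when drawn, -41 mm when across. Stiff by friction: about 2.5 N. It cannot cross unless the tray is home to within about 7 mm. The key on top is its handle.
- key (a joint): Black key bar standing on the bolt, turning about a vertical axis; 0 = bar along bay y (in line with the bolt), grows clockwise seen from above to 1.5 rad (end stop, locked). Friction about 0.04 N m, stays where left.
- key_grip (a point): Centre of the key bar, which is 10 mm thick (its x) x 40 mm long (its y) x 32 mm high, z = 24 to 56 mm above the shelf (the bolt plate is below it: keep fingertips above z = 20 mm); this point at 44 mm, on the turning axis, at bay x = -27 mm, y = -160 mm + bolt. Axes turn with the key. Pinch across x.
- clip_a: Chrome spring clip lying flat, 60 (x) x 14 (y) x 11 mm (z), 28 g. Loose. Origin at the centre of its underside, z up.
- clip_b: Second chrome spring clip, same as clip_a: 60 x 14 x 11 mm. Loose. Origin at the centre of its underside, z up.
- thimble: Coral plastic thimble, about 20 mm wide (18 mm across the flats along its x and y), 22 mm high, 14 g. Loose. Origin at the centre of its underside, z up.
- case: Slim aluminium stay case, 60 (x) x 20 (y) x 14 mm (z), 45 g. Loose. Origin at the centre of its underside, z up.
- stick: Bamboo crease stick, 100 (x) x 16 (y) x 10 mm (z), 25 g. Loose. Origin at the centre of its underside, z up.
- spray: Bystander: clear spray bottle, 56 mm diameter, 145 mm high. Origin at centre of underside.
- stay_tin: Bystander: closed steel collar-stay tin with swing lid, 52 x 92 x 29 mm. Origin at centre of underside.
- polish: Bystander: amber polish jar with brass cap, 52 mm diameter, 42 mm high. Origin at centre of underside.

How it is judged:
On the way, in this order (a step that is already met when the one before it is completed fails the run):
1. every piece that is out lies in the tray, the tray not yet under the board (x of clip_a in the frame of tray between -0.067 and 0.067 m and y of clip_a in the frame of tray between -0.072 and 0.072 m and z of clip_a in the frame of tray between -0.002 and 0.018 m and x of clip_b in the frame of tray between -0.067 and 0.067 m and y of clip_b in the frame of tray between -0.072 and 0.072 m and z of clip_b in the frame of tray between -0.002 and 0.018 m and x of thimble in the frame of tray between -0.067 and 0.067 m and y of thimble in the frame of tray between -0.072 and 0.072 m and z of thimble in the frame of tray between -0.002 and 0.027 m and x of case in the frame of tray between -0.067 and 0.067 m and y of case in the frame of tray between -0.072 and 0.072 m and z of case in the frame of tray between -0.002 and 0.018 m and angle between stick's own x axis and vertical between 1.34 and 1.8 rad and x of stick in the frame of tray between -0.067 and 0.067 m and y of stick in the frame of tray between -0.072 and 0.072 m and z of stick in the frame of tray between -0.002 and 0.018 m and x of tray in the frame of bay below 0 m), for 0.2 s.
2. the loaded tray is home under the board, the bolt still drawn back (x of clip_a in the frame of tray between -0.067 and 0.067 m and y of clip_a in the frame of tray between -0.072 and 0.072 m and z of clip_a in the frame of tray between -0.002 and 0.018 m and x of clip_b in the frame of tray between -0.067 and 0.067 m and y of clip_b in the frame of tray between -0.072 and 0.072 m and z of clip_b in the frame of tray between -0.002 and 0.018 m and x of thimble in the frame of tray between -0.067 and 0.067 m and y of thimble in the frame of tray between -0.072 and 0.072 m and z of thimble in the frame of tray between -0.002 and 0.027 m and x of case in the frame of tray between -0.067 and 0.067 m and y of case in the frame of tray between -0.072 and 0.072 m and z of case in the frame of tray between -0.002 and 0.018 m and angle between stick's own x axis and vertical between 1.34 and 1.8 rad and x of stick in the frame of tray between -0.067 and 0.067 m and y of stick in the frame of tray between -0.072 and 0.072 m and z of stick in the frame of tray between -0.002 and 0.018 m and x of tray in the frame of bay between 0.064 and 0.074 m and y of tray in the frame of bay between -0.012 and 0.012 m and value of joint bolt below 0.015 m), for 0.2 s.
3. the bolt is fully across, the key not yet turned (x of tray in the frame of bay between 0.064 and 0.074 m and y of tray in the frame of bay between -0.012 and 0.012 m and value of joint bolt above 0.037 m and value of joint key below 0.4 rad), for 0.1 s.
4. the key is turned to lock (x of tray in the frame of bay between 0.064 and 0.074 m and y of tray in the frame of bay between -0.012 and 0.012 m and value of joint bolt above 0.037 m and value of joint key above 1.25 rad), for 0.2 s.
At the end, for the whole second after the job is handed in: Every piece present lies in the tray, none above its rim, the stick within 13 degrees of level; the tray is flat, at rest, within 6 mm of home and 12 mm of the bay's centre line, within 0.1 rad of straight; bolt across by over 37 of 45 mm; key turned by over 1.25 of 1.5 rad (all of step 4 and x of clip_a in the frame of tray between -0.067 and 0.067 m and y of clip_a in the frame of tray between -0.072 and 0.072 m and z of clip_a in the frame of tray between -0.002 and 0.018 m and x of clip_b in the frame of tray between -0.067 and 0.067 m and y of clip_b in the frame of tray between -0.072 and 0.072 m and z of clip_b in the frame of tray between -0.002 and 0.018 m and x of thimble in the frame of tray between -0.067 and 0.067 m and y of thimble in the frame of tray between -0.072 and 0.072 m and z of thimble in the frame of tray between -0.002 and 0.027 m and x of case in the frame of tray between -0.067 and 0.067 m and y of case in the frame of tray between -0.072 and 0.072 m and z of case in the frame of tray between -0.002 and 0.018 m and angle between stick's own x axis and vertical between 1.34 and 1.8 rad and x of stick in the frame of tray between -0.067 and 0.067 m and y of stick in the frame of tray between -0.072 and 0.072 m and z of stick in the frame of tray between -0.002 and 0.018 m and angle between the x axis of tray and the x axis of bay, either way round below 0.1 rad and linear speed of tray below 0.01 m/s and angle between tray's own z axis and vertical below 0.05 rad); the robot touches nothing.
It fails at once if the tray presses or knocks against the raised board (over 3 N) (contact force between tray and canopy above 3 N).
It fails at once if the tray is tipped by more than 0.3 rad (angle between tray's own z axis and vertical above 0.3 rad).
It fails at once if the spray bottle is pushed more than 30 mm or toppled (distance of spray from where it was at the start of the episode above 0.03 m or angle between spray's own z axis and vertical above 0.5 rad).
It fails at once if the steel tin is pushed more than 30 mm or toppled (distance of stay_tin from where it was at the start of the episode above 0.03 m or angle between stay_tin's own z axis and vertical above 0.5 rad).
It fails at once if the polish jar is pushed more than 30 mm or toppled (distance of polish from where it was at the start of the episode above 0.03 m or angle between polish's own z axis and vertical above 0.5 rad).
Of clip_a, clip_b, thimble, case, stick only 4 to 5 are there at a start; the rules pass over those that are not, and their reading is None.
At some moment in a run one of clip_a, clip_b, case, stick may be knocked a few centimetres aside while the robot is not near it.
Once in a run the grip may slacken for a moment while it holds something.
It also fails if it takes over 208 s, if anything falls off the work surface, if the arm or the gripper's body presses on something with over 40 N, if the wrist force passes 120 N, or if a joint passes its speed limit or range.

## Working session

There is one attempt and no reset: what is moved stays moved. The work goes in short steps, Python scripts to look and compute and a shell command to move; the robot and the scene stay as the last step left them, time stands still between calls to the robot, and variables do not carry over. Pictures are saved under pics/ and viewed, and the job is handed in when it is done.

```bash
ls; mkdir -p pics; cat > h.py <<'E'
import numpy as np, cv2
from station import *
def K(s):
    h=s['pixels'].shape[0]; f=h/2/np.tan(np.radians(s['vertical_fov'])/2)
    return np.array([[f,0,s['cx']],[0,f,s['cy']],[0,0,1.]])
def snap(n,fn=None):
    s=snapshot(n)
    if fn: cv2.imwrite('pics/'+fn+'.png',np.asarray(s['pixels'])[:,:,::-1])
    return s
def proj(s,P):
    M=np.linalg.inv(np.array(s['cam_to_world'])); P=np.atleast_2d(P)
    C=P@M[:3,:3].T+M[:3,3]; C=C*[1,-1,-1]
    return cv2.projectPoints(C.reshape(-1,1,3),np.zeros(3),np.zeros(3),K(s),np.array(s['D'],float))[0].reshape(-1,2)
def unproj(s,uv,z):
    uv=np.atleast_2d(np.array(uv,float)); n=cv2.undistortPoints(uv.reshape(-1,1,2),K(s),np.array(s['D'],float)).reshape(-1,2)
    d=np.c_[n[:,0],-n[:,1],-np.ones(len(n))]; T=np.array(s['cam_to_world']); d=d@T[:3,:3].T; o=T[:3,3]
    return o+d*((z-o[2])/d[:,2])[:,None]
E
python3 - <<'E'
from h import *
for c in ['top','side']:
    s=snap(c,c+'0'); print(c,s['vertical_fov'],s['cx'],s['cy'],np.round(s['D'],3).tolist(),np.round(s['cam_to_world'],3).tolist())
    for n in ['tray','fin_grip','bay','bolt','key','key_grip','clip_a','clip_b','thimble','case','stick','spray','stay_tin','polish']:
        try: print(n,[(np.round(r['at'],3).tolist(),round(r['score'],2)) for r in place_of(n,c)][:3])
        except Exception as e: print(n,e)
print(get_state(), hold_point_z)
E
```

```text
pics
top 43.490475113071945 317.2302135459521 196.13183294410732 [-0.118, 0.0, 0.0, 0.0, 0.0] [[-0.022, 0.995, -0.101, 0.504], [-1.0, -0.023, -0.015, -0.064], [-0.017, 0.101, 0.995, 1.141], [0.0, 0.0, 0.0, 1.0]]
tray [([0.521, 0.038, 0.003], 0.84)]
fin_grip [([0.502, -0.068, 0.035], 0.92)]
bay [([0.455, 0.259, -0.004], 0.96), ([0.567, -0.37, -0.0], 0.49)]
bolt it knows: bay, canopy, case, clip, fin_grip, key_grip, polish, spray, stay_tin, stick, thimble, tray
key it knows: bay, canopy, case, clip, fin_grip, key_grip, polish, spray, stay_tin, stick, thimble, tray
key_grip [([0.609, 0.229, 0.043], 0.41)]
clip_a [([0.474, -0.346, -0.001], 0.59), ([0.75, -0.214, 0.003], 0.35), ([0.746, -0.034, 0.002], 0.19)]
clip_b [([0.474, -0.346, -0.001], 0.59), ([0.75, -0.214, 0.003], 0.35), ([0.746, -0.034, 0.002], 0.19)]
thimble []
case [([0.45, 0.26, 0.002], 0.62), ([0.473, -0.248, -0.003], 0.59), ([0.501, -0.068, 0.038], 0.23)]
stick [([0.656, -0.259, -0.004], 0.74)]
spray [([0.781, 0.092, -0.002], 0.85), ([0.452, 0.254, -0.003], 0.19)]
stay_tin [([0.746, -0.032, 0.005], 0.96)]
polish [([0.753, -
[... 1050 characters left out ...]
.003], 0.83), ([0.478, -0.344, 0.002], 0.21)]
{'t': 1.3, 'qpos': array([-1.28562076e+00,  4.80187525e-01,  1.59631069e+00, -2.09649935e-06,
        1.06509418e+00, -4.65892177e-02]), 'qd': array([ 0.00064288, -0.00013646,  0.00071626,  0.00055608,  0.00216872,
        0.00138244]), 'effort': array([ 1.67960603e-03, -9.50490475e+01, -4.30647361e+01,  4.19046974e-04,
        1.18788485e-03,  8.12420194e-05]), 'tool_pos': array([ 0.21173605, -0.61453702,  0.23130066]), 'eef_rot': array([ 3.09846739e+00,  5.18749675e-01, -2.81224422e-06]), 'contact_force': array([ 0.33715478,  0.37524963, -0.06777832]), 'torque': array([-0.01596035,  0.0140274 ,  0.00152147]), 'width': 0.0851943184516513} 0.0187
```

View pics/top0.png

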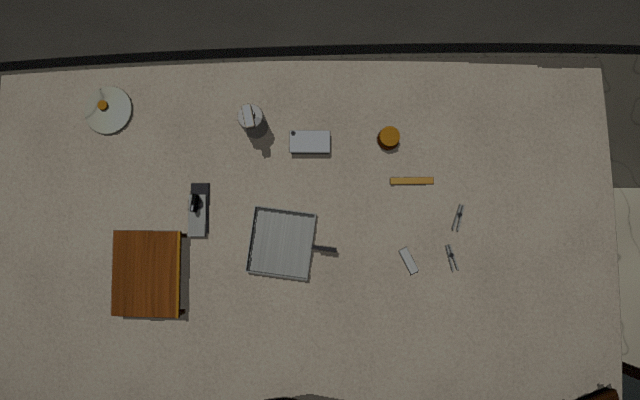

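View pics/side0.png

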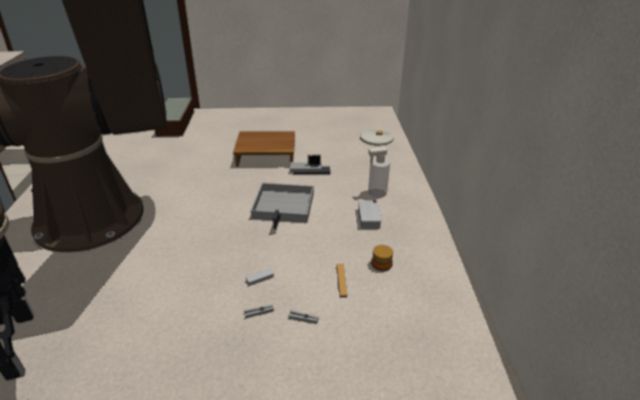

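```bash
python3 - <<'E'
from h import *
s=snap('top'); im=np.asarray(s['pixels'])[:,:,::-1]
def crop(im,x0,y0,x1,y1,f,fn): cv2.imwrite('pics/'+fn+'.png',cv2.resize(im[y0:y1,x0:x1],None,fx=f,fy=f,interpolation=cv2.INTER_CUBIC))
crop(im,380,160,480,290,4.5,'zp'); crop(im,80,80,210,140,6,'zplate'); crop(im,100,170,350,330,3.2,'ztray')
E
```

```text
(no output)
```

View pics/zp.png

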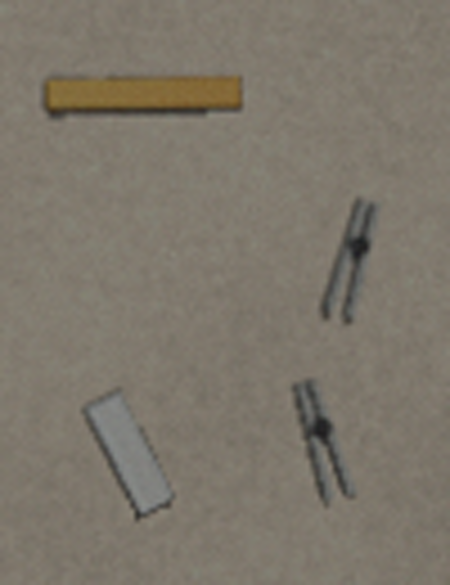

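View pics/zplate.png

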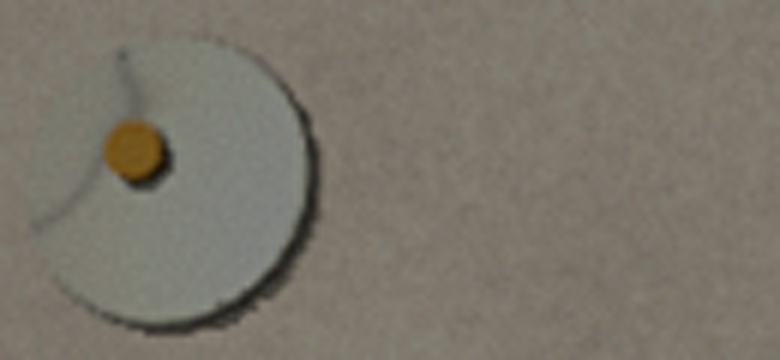

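View pics/ztray.png

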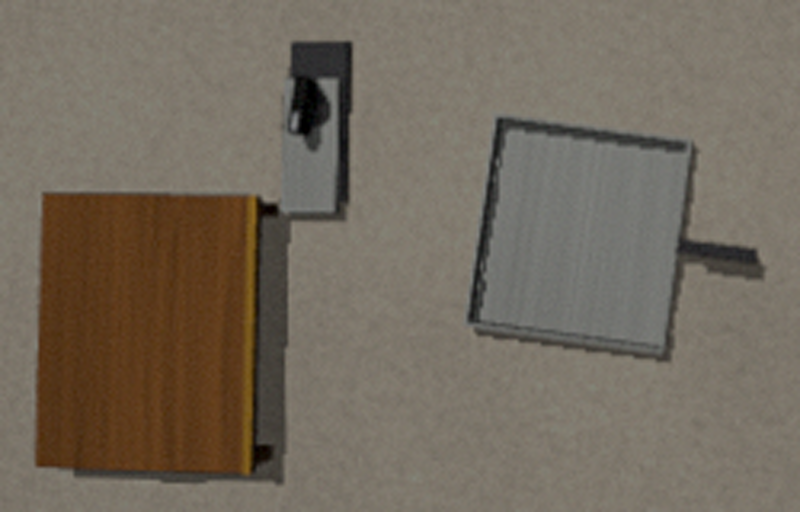

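```bash
python3 - <<'E'
from h import *
s=snap('top'); im=np.asarray(s['pixels'])
for n,(u,v) in dict(knob=(102,105),stick=(412,181),polish=(389,136),board=(145,270)).items(): print(n,im[v-1:v+2,u-1:u+2].reshape(-1,3).mean(0))
print('knob z=.02,.05',unproj(s,(102.5,105),.02),unproj(s,(102.5,105),.05))
s2=snap('side'); im2=np.asarray(s2['pixels'])
cv2.imwrite('pics/zs.png',cv2.resize(im2[115:215,225:425,::-1],None,fx=4,fy=4,interpolation=cv2.INTER_CUBIC))
print(im2[132:135,377:381].reshape(-1,3).mean(0))
for c in ['top','side']:
    print([(np.round(r['at'],3).tolist(),round(r['score'],2)) for r in recognise('thimble',c)])
E
```

```text
knob [114.55555556  83.77777778  29.22222222]
stick [131.66666667 105.88888889  57.66666667]
polish [118.66666667  87.33333333  30.        ]
board [90.         56.88888889 26.44444444]
knob z=.02,.05 [[0.84766734 0.4576644  0.02      ]] [[0.83848125 0.44371534 0.05      ]]
[119.25        95.          57.33333333]
[]
[]
```

View pics/zs.png

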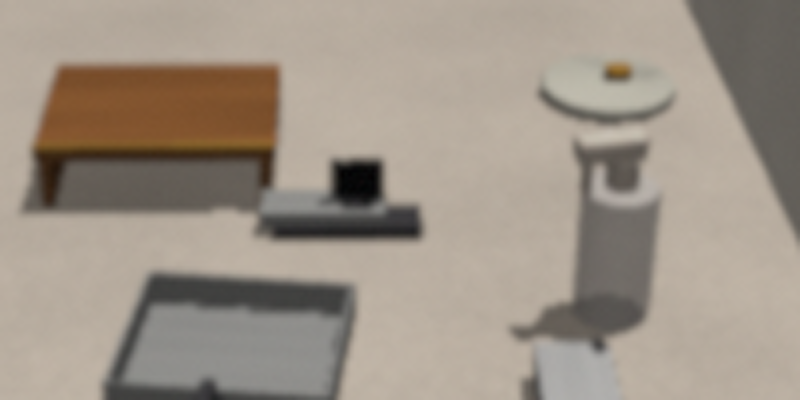

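```bash
cat >> h.py <<'E'
def pieces(s, box=(380,165,480,290), ztop=.008, amin=25, thr=14):
    im=cv2.GaussianBlur(np.asarray(s['pixels']),(0,0),0.7).astype(int); x0,y0,x1,y1=box
    c=im[y0:y1,x0:x1]; bg=np.median(c.reshape(-1,3),0)
    m=(np.abs(c-bg).max(2)>thr).astype(np.uint8); m=cv2.morphologyEx(m,cv2.MORPH_CLOSE,np.ones((3,3)))
    out=[]
    for k in cv2.findContours(m,cv2.RETR_EXTERNAL,cv2.CHAIN_APPROX_NONE)[0]:
        if cv2.contourArea(k)<amin: continue
        p=unproj(s,k.reshape(-1,2)+[x0,y0],ztop)[:,:2]*1000
        (cx,cy),(w,h),a=cv2.minAreaRect(p.astype(np.float32))
        if h>w: a+=90; w,h=h,w
        out.append((round(float(cx)),round(float(cy)),round(float(w)),round(float(h)),round((a+90)%180-90,1)))
    return out  # mm, long axis angle deg in world
def tool():
    st=get_state(); R=cv2.Rodrigues(np.array(st['eef_rot']))[0]; return np.array(st['tool_pos']),R,st
def plan(xyz,ang=None):
    """world TCP target (m), ang = world angle (deg) of LONG axis of object (jaw perpendicular)."""
    p,R,st=tool(); d=R.T@(np.array(xyz)-p)/.4
    yaw=0
    if ang is not None:
        a0=np.degrees(np.arctan2(R[1,0],R[0,0])) # tool x heading
        dl=(ang-a0+90)%180-90  # ccw world needed
        yaw=-dl/90
    print('t %.1f pos %s tilt %.2fdeg q6 %.2f w %.1f'%(st['t'],np.round(p*1000,1),np.degrees(np.arccos(-R[2,2])),st['qpos'][5],st['width']*1000),'F',np.round(st['contact_force'],1))
    print('row: [%.4f, %.4f, %.4f, %.4f]'%(*d,yaw),'tool x',np.round(R[:2,0],3),'y',np.round(R[:2,1],3))
E
python3 - <<'E'
from h import *
s=snap('top'); 
for o in pieces(s): print(o)
for o in [unproj(s,(x/3.2+100-.34,y/3.2+170-.34),.028).round(4)[0] for x,y in [(499,119),(692,145),(664,353),(471,323)]]: print('tray corner',o)
for o in [unproj(s,(x/3.2+100-.34,y/3.2+170-.34),.052).round(4)[0] for x,y in [(44,193),(259,196),(252,474),(37,466)]]: print('board corner',o)
plan((.475,-.245,.12),30)
E
```

```text
(469, -248, 63, 23, 24.9)
(473, -345, 64, 18, 13.9)
(563, -364, 64, 19, -16.8)
(650, -262, 102, 22, -89.5)
tray corner [0.5967 0.0911 0.028 ]
tray corner [ 0.5755 -0.0433  0.028 ]
tray corner [ 0.4325 -0.021   0.028 ]
tray corner [0.4555 0.1123 0.028 ]
board corner [0.55   0.4087 0.052 ]
board corner [0.5453 0.2546 0.052 ]
board corner [0.3562 0.2603 0.052 ]
board corner [0.3614 0.4131 0.052 ]
t 1.6 pos [ 211.7 -614.5  231.3] tilt 0.00deg q6 -0.05 w 85.5 F [-0.6  0.4 -0.3]
row: [0.9232, -0.6591, 0.2783, -0.1221] tool x [0.945 0.326] y [ 0.326 -0.945]
```

```bash
python3 -m creep '[[0.922,-0.660,0.278,-0.06,0.2],[0.922,-0.660,0.278,-0.06,0.2],[0.922,-0.660,0.278,-0.06,0.2],[0.922,-0.660,0.278,-0.06,0.2],[0.922,-0.660,0.278,-0.06,0.2],[0.922,-0.660,0.278,-0.06,0.2],[0.922,-0.660,0.278,-0.06,0.2],[0.922,-0.660,0.278,-0.06,0.2],[0.922,-0.660,0.278,-0.06,0.2],[0.922,-0.660,0.278,-0.06,0.2],[0.922,-0.660,0.278,-0.06,0.2],[0.922,-0.660,0.278,-0.06,0.2]]' 40
python3 - <<'E'
from h import *
s=snap('side','side1'); s=snap('top','top1')
for n in ['case','thimble']:
  for c in ['side','top']: print(n,c,[(np.round(r['at'],3).tolist(),round(r['score'],2)) for r in place_of(n,c)][:3])
plan((.4705,-.2465,.004),25)
E
```

```text
t: 2.6
tool_pos: [0.4764, -0.2404, 0.1189]
eef_rot: [-3.068, -0.668, 0.001]
contact_force: [-0.7, 1.8, 0.3]
width: 0.0512
case side [([0.468, -0.248, 0.002], 0.64)]
case top []
thimble side []
thimble top []
t 2.9 pos [ 474.1 -245.9  120.5] tilt 0.03deg q6 0.61 w 51.5 F [ 0.3 -0.9 -0.5]
row: [-0.0088, -0.0025, 0.2911, -0.0073] tool x [0.911 0.412] y [ 0.412 -0.911]
```

View pics/top1.png

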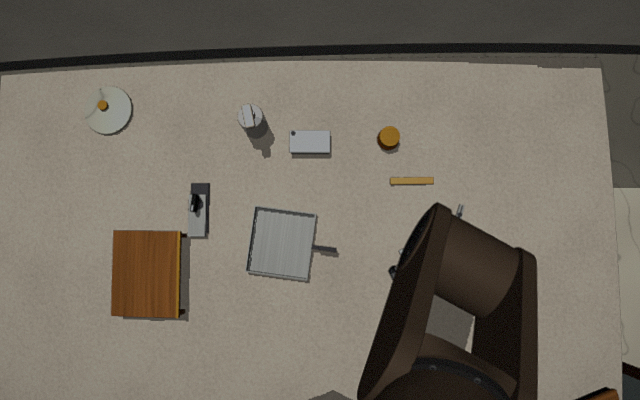

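```bash
python3 -m creep '[[-0.009,-0.0025,0.10,0,0.2],[-0.009,-0.0025,0.18,0,0.2],[-0.009,-0.0025,0.24,0,0.2],[-0.009,-0.0025,0.28,0,0.2],[-0.009,-0.0025,0.291,0,0.2],[-0.009,-0.0025,0.291,0,0.2]]' 40
python3 - <<'E'
from h import *
s=snap('side'); im=np.asarray(s['pixels'])
cv2.imwrite('pics/s2.png',cv2.resize(im[200:340,190:370,::-1],None,fx=4,fy=4,interpolation=cv2.INTER_CUBIC))
plan((.4705,-.2465,.004),25)
E
```

```text
t: 3.4
tool_pos: [0.4695, -0.2472, 0.0034]
eef_rot: [-3.071, -0.66, 0.001]
contact_force: [-0.2, -0.3, 0.2]
width: 0.0511
t 3.5 pos [ 470.1 -247.3    4.3] tilt 0.02deg q6 0.61 w 51.3 F [-0.   0.3 -0.3]
row: [0.0018, -0.0015, 0.0008, -0.0081] tool x [0.912 0.411] y [ 0.411 -0.912]
```

View pics/s2.png

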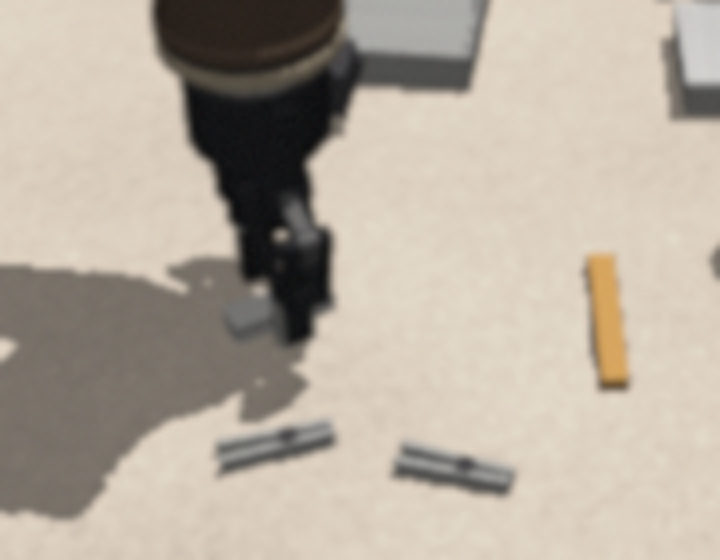

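The gripper straddles the case; the clips and stick are still in their places. Closing and lifting.

```bash
python3 -m creep '[[0,0,0,0,-1],[0,0,0,0,-1],[0,0,0,0,-1],[0,0,0,0,-1],[0,0,0,0,-1],[0,0,0,0,-1],[0,0,0,0,-1],[0,0,-0.05,0,-1],[0,0,-0.15,0,-1],[0,0,-0.25,0,-1],[0,0,-0.3,0,-1],[0,0,-0.3,0,-1]]' 40
python3 - <<'E'
from h import *
# tray frame
h=np.radians(80.7); tx=np.array([np.cos(h),np.sin(h)]); ty=np.array([-tx[1],tx[0]]); o=np.array([.518,.037])
for n,(x,y) in dict(case=(0,0),ca=(.032,.04),cb=(-.032,.04),stick=(0,-.04)).items(): print(n,(o+x*tx+y*ty).round(4))
plan((.518,.037,.12),80.7)
E
```

```text
t: 4.45
tool_pos: [0.4726, -0.2487, 0.1296]
eef_rot: [3.066, 0.66, 0.009]
contact_force: [0.4, -0.7, -0.5]
width: 0.0187
case [0.518 0.037]
ca [0.4837 0.075 ]
cb [0.4734 0.0119]
stick [0.5575 0.0305]
t 4.5 pos [ 472.6 -248.7  129.6] tilt 0.48deg q6 0.61 w 18.7 F [ 0.4 -0.7 -0.5]
row: [0.3972, -0.6045, 0.0217, -0.6268] tool x [0.912 0.411] y [ 0.411 -0.912]
```

```bash
python3 -m creep '[[0.05,-0.08,0.01,-0.06,-1],[0.1,-0.16,0.01,-0.13,-1],[0.15,-0.24,0.01,-0.2,-1],[0.2,-0.32,0.01,-0.27,-1],[0.25,-0.40,0.02,-0.34,-1],[0.30,-0.48,0.02,-0.41,-1],[0.35,-0.55,0.02,-0.48,-1],[0.39,-0.60,0.022,-0.55,-1],[0.397,-0.6045,0.022,-0.627,-1],[0.397,-0.6045,0.022,-0.627,-1],[0.397,-0.6045,0.022,-0.627,-1]]' 40
python3 - <<'E'
from h import *
s=snap('side','side2'); s=snap('top','top2')
plan((.518,.037,.010),80.7)
E
```

```text
t: 5.37
tool_pos: [0.5178, 0.0372, 0.12]
eef_rot: [2.39, 2.026, 0.004]
contact_force: [0.1, -0.7, -1.5]
width: 0.0186
t 5.5 pos [517.7  36.3 120. ] tilt 0.48deg q6 0.19 w 18.5 F [ 0.6 -0.7 -1. ]
row: [0.0028, -0.0016, 0.2750, -0.0028] tool x [0.166 0.986] y [ 0.986 -0.166]
```

View pics/side2.png

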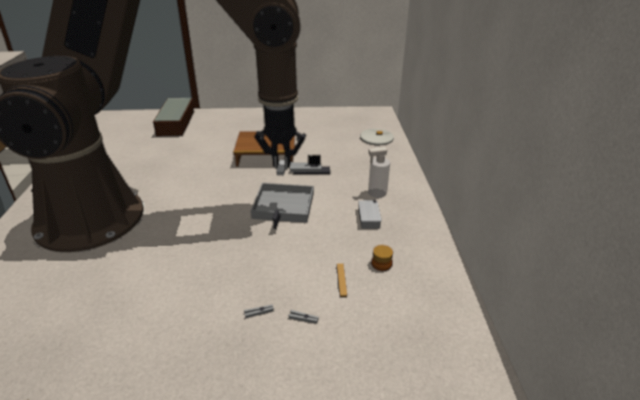

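View pics/top2.png

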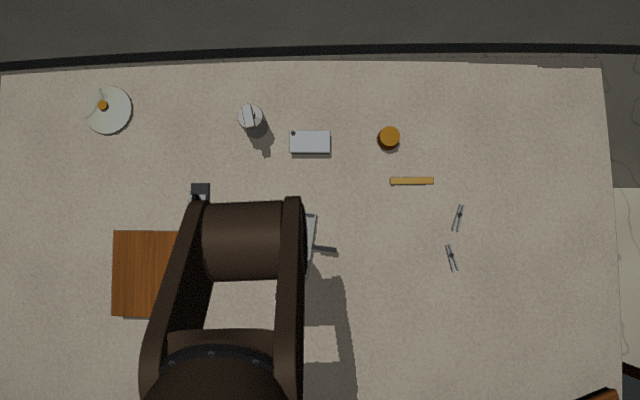

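Case held; clips, stick and bystanders unchanged. Lower, release, and rise.

```bash
python3 -m creep '[[0.003,-0.0016,0.09,0,-1],[0.003,-0.0016,0.17,0,-1],[0.003,-0.0016,0.23,0,-1],[0.003,-0.0016,0.265,0,-1],[0.003,-0.0016,0.279,0,-1],[0.003,-0.0016,0.279,0,-1],[0.003,-0.0016,0.279,0,-1]]' 40
python3 -c "
from h import *
plan((.518,.037,.008),80.7)"
python3 -m creep '[[0,0,0,0,-0.3],[0,0,0,0,-0.3],[0,0,0,0,-0.3],[0,0,0,0,-0.3],[0,0,-0.06,0,-0.3],[0,0,-0.14,0,-0.3],[0,0,-0.22,0,0.1],[0,0,-0.3,0,0.1],[0,0,-0.3,0,0.1]]' 40
python3 - <<'E'
from h import *
s=snap('top')
for o in pieces(s): print(o)
s=snap('side'); im=np.asarray(s['pixels'])
cv2.imwrite('pics/s3.png',cv2.resize(im[160:340,230:410,::-1],None,fx=3.3,fy=3.3,interpolation=cv2.INTER_CUBIC))
plan((.474,-.3445,.10),14)
E
```

```text
t: 6.05
tool_pos: [0.5179, 0.0362, 0.0084]
eef_rot: [2.396, 2.02, 0.003]
contact_force: [0.4, 0.5, -0.1]
width: 0.0184
t 6.0 pos [517.9  36.2   8.4] tilt 0.46deg q6 0.20 w 18.4 F [ 0.4  0.5 -0.1]
row: [0.0019, -0.0001, 0.0011, -0.0050] tool x [0.169 0.986] y [ 0.986 -0.169]
t: 6.8
tool_pos: [0.5199, 0.0369, 0.1338]
eef_rot: [2.393, 2.016, 0.012]
contact_force: [2.0, -0.1, 0.2]
width: 0.0471
(473, -345, 64, 18, 13.9)
(563, -364, 65, 19, -16.8)
(650, -262, 102, 22, -89.5)
t 6.9 pos [518.   36.8 130. ] tilt 0.62deg q6 0.19 w 47.2 F [-0.3  0.4 -0. ]
row: [-0.9580, 0.0525, 0.0781, 0.7360] tool x [0.17  0.986] y [ 0.985 -0.17 ]
```

View pics/s3.png

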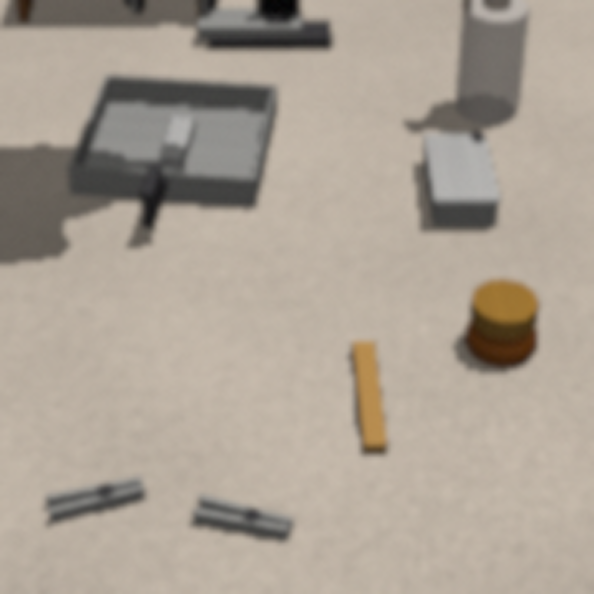

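Case lies in the middle of the tray. Next, the first clip.

```bash
python3 -m creep '[[-0.09,0.005,0,0.06,0.1],[-0.18,0.01,0.01,0.13,0.1],[-0.27,0.015,0.02,0.2,0.1],[-0.36,0.02,0.03,0.27,0.1],[-0.45,0.025,0.04,0.34,0.1],[-0.54,0.03,0.05,0.41,0.1],[-0.63,0.035,0.06,0.48,0.1],[-0.72,0.04,0.07,0.55,0.1],[-0.81,0.045,0.078,0.62,0.1],[-0.90,0.05,0.078,0.69,0.1],[-0.958,0.0525,0.078,0.736,0.1],[-0.958,0.0525,0.078,0.736,0.1]]' 40
python3 - <<'E'
from h import *
s=snap('side'); print([(np.round(r['at'],3).tolist(),round(r['score'],2)) for r in place_of('clip_a','side')][:3])
im=np.asarray(s['pixels'])
cv2.imwrite('pics/s4.png',cv2.resize(im[190:350,190:370,::-1],None,fx=3.5,fy=3.5,interpolation=cv2.INTER_CUBIC))
plan((.474,-.3445,.003),14)
E
```

```text
t: 7.9
tool_pos: [0.4731, -0.3487, 0.0987]
eef_rot: [3.114, 0.369, 0.014]
contact_force: [0.0, 0.1, 0.3]
width: 0.0469
[([0.538, -0.407, 0.001], 0.64), ([0.478, -0.344, 0.002], 0.57), ([0.497, -0.066, 0.035], 0.56)]
t 8.0 pos [ 473.  -344.8   98.7] tilt 0.51deg q6 0.64 w 47.0 F [ 0.8  0.5 -0.3]
row: [0.0009, -0.0012, 0.2393, -0.0008] tool x [0.971 0.241] y [ 0.241 -0.971]
```

View pics/s4.png

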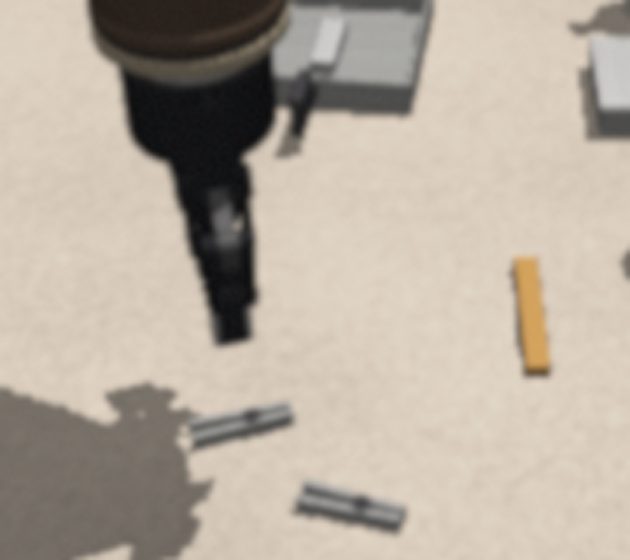

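Second clip was knocked to about (0.538, -0.407); the first clip is unchanged. Descend on the first.

```bash
python3 -m creep '[[0.001,-0.001,0.08,0,0],[0.001,-0.001,0.15,0,0],[0.001,-0.001,0.21,0,0],[0.001,-0.001,0.236,0,0],[0.001,-0.001,0.239,0,0],[0.001,-0.001,0.239,0,-1],[0.001,-0.001,0.239,0,-1],[0.001,-0.001,0.239,0,-1],[0.001,-0.001,0.239,0,-1],[0.001,-0.001,0.239,0,-1],[0.001,-0.001,0.239,0,-1],[0.001,-0.001,0.239,0,-1]]' 40
python3 -c "
from h import *
plan((.474,-.3445,.003),14)"
python3 -m creep '[[0,0,-0.05,0,-1],[0,0,-0.13,0,-1],[0,0,-0.22,0,-1],[0,0,-0.3,0,-1],[0,0,-0.3,0,-1]]' 40
python3 -c "
from h import *
s=snap('side'); im=np.asarray(s['pixels'])
cv2.imwrite('pics/s5.png',cv2.resize(im[190:350,190:370,::-1],None,fx=3.5,fy=3.5,interpolation=cv2.INTER_CUBIC))
plan((.4837,.075,.11),80.7)"
```

```text
t: 9.0
tool_pos: [0.4748, -0.345, 0.0044]
eef_rot: [3.113, 0.38, 0.015]
contact_force: [0.6, 2.0, 10.1]
width: 0.0122
t 9.0 pos [ 474.8 -345.     4.4] tilt 0.62deg q6 0.64 w 12.2 F [ 0.6  2.  10.1]
row: [-0.0017, -0.0016, 0.0036, -0.0008] tool x [0.971 0.241] y [ 0.241 -0.971]
t: 9.42
tool_pos: [0.4762, -0.3466, 0.1311]
eef_rot: [3.106, 0.379, 0.024]
contact_force: [1.6, -1.5, 0.0]
width: 0.0125
t 9.5 pos [ 475.4 -346.   128.6] tilt 1.01deg q6 0.64 w 12.3 F [ 0.1 -0.4 -0.1]
row: [0.2728, -1.0172, 0.0376, -0.7419] tool x [0.971 0.241] y [ 0.241 -0.971]
```

View pics/s5.png

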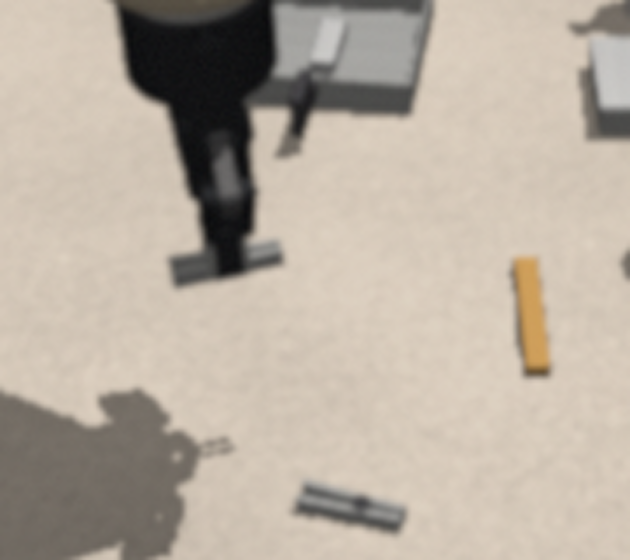

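Clip is held square. Carry it in two calls.

```bash
python3 -m creep '[[0.02,-0.08,0.005,-0.06,-1],[0.04,-0.17,0.01,-0.13,-1],[0.07,-0.26,0.01,-0.2,-1],[0.10,-0.35,0.01,-0.27,-1],[0.12,-0.44,0.02,-0.34,-1],[0.14,-0.53,0.02,-0.41,-1],[0.17,-0.62,0.02,-0.48,-1],[0.19,-0.71,0.03,-0.55,-1],[0.22,-0.80,0.03,-0.62,-1],[0.24,-0.88,0.03,-0.69,-1],[0.25,-0.93,0.03,-0.74,-1],[0.25,-0.93,0.03,-0.74,-1]]' 40
python3 -c "
from h import *
plan((.4837,.075,.05),80.7)"
```

```text
t: 10.47
tool_pos: [0.4825, 0.0423, 0.113]
eef_rot: [2.377, 2.03, 0.009]
contact_force: [0.3, -0.3, -0.6]
width: 0.0125
t 10.5 pos [482.5  42.3 113. ] tilt 0.97deg q6 0.20 w 12.5 F [ 0.3 -0.3 -0.6]
row: [0.0822, -0.0123, 0.1569, 0.0034] tool x [0.156 0.988] y [ 0.988 -0.156]
```

```bash
python3 -m creep '[[0.03,-0.005,0.06,0,-1],[0.06,-0.01,0.11,0,-1],[0.082,-0.0123,0.15,0,-1],[0.082,-0.0123,0.16,0,-1],[0.082,-0.0123,0.16,0,-1]]' 40
python3 -c "
from h import *
s=snap('side'); im=np.asarray(s['pixels']).copy()
h=np.radians(80.7); R=np.array([[np.cos(h),-np.sin(h),0],[np.sin(h),np.cos(h),0],[0,0,1]]); o=np.array([.518,.037,0])
F=8
z=cv2.resize(im[165:245,230:330,::-1],None,fx=F,fy=F,interpolation=cv2.INTER_CUBIC)
def poly(P,col):
    q=(proj(s,np.array(P)@R.T+o)-[230,165]+.5)*F-.5
    cv2.polylines(z,[np.int32(np.round(q))],True,col,1)
poly([(.07,.075,.028),(-.07,.075,.028),(-.07,-.075,.028),(.07,-.075,.028)],(0,0,255))
poly([(.067,.072,.003),(-.067,.072,.003),(-.067,-.072,.003),(.067,-.072,.003)],(0,255,0))
poly([(.03,.01,.017),(-.03,.01,.017),(-.03,-.01,.017),(.03,-.01,.017)],(255,0,0))
poly([(-.085,.005,.048),(-.125,.005,.048),(-.125,-.005,.048),(-.085,-.005,.048)],(255,0,255))
cv2.imwrite('pics/s6.png',z)
plan((.4837,.075,.008),80.7)"
```

```text
t: 10.88
tool_pos: [0.4827, 0.0746, 0.0477]
eef_rot: [2.378, 2.031, 0.006]
contact_force: [-0.4, 0.2, -1.3]
width: 0.0122
t 10.9 pos [483.3  74.4  48.5] tilt 0.91deg q6 0.27 w 12.8 F [ 1.5  0.1 -0.5]
row: [0.0023, -0.0006, 0.1013, 0.0032] tool x [0.157 0.988] y [ 0.988 -0.156]
```

View pics/s6.png

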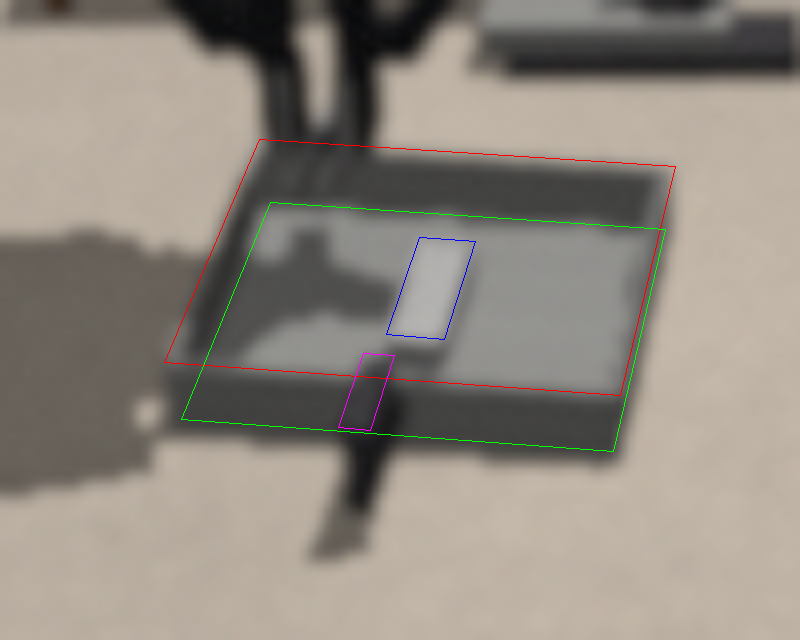

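Projected tray outline matches within ~2 mm, and the case sits where placed. Lower and release the clip.

```bash
python3 -m creep '[[0,0,0.04,0,-1],[0,0,0.08,0,-1],[0,0,0.1,0,-1],[0,0,0.101,0,-1],[0,0,0.101,0,-1],[0,0,0.101,0,-0.45],[0,0,0.101,0,-0.45],[0,0,0.101,0,-0.45],[0,0,0.101,0,-0.45]]' 40
python3 -c "
from h import *
plan((.4837,.075,.008),80.7)"
python3 -m creep '[[0,0,-0.06,0,-0.45],[0,0,-0.14,0,-0.45],[0,0,-0.22,0,0],[0,0,-0.25,0,0],[0,0,-0.25,0,0]]' 40
python3 - <<'E'
from h import *
s=snap('top')
for o in pieces(s): print(o)
s=snap('side'); im=np.asarray(s['pixels'])
cv2.imwrite('pics/s7.png',cv2.resize(im[160:340,230:410,::-1],None,fx=3.3,fy=3.3,interpolation=cv2.INTER_CUBIC))
print([(np.round(r['at'],3).tolist(),round(r['score'],2)) for r in place_of('clip_a','side')][:4])
E
```

```text
t: 11.68
tool_pos: [0.4841, 0.0741, 0.0086]
eef_rot: [2.377, 2.03, 0.008]
contact_force: [-0.1, -0.7, 0.5]
width: 0.0236
t 11.7 pos [484.1  74.1   8.6] tilt 0.95deg q6 0.28 w 23.6 F [-0.1 -0.7  0.5]
row: [0.0021, -0.0013, 0.0015, 0.0033] tool x [0.157 0.988] y [ 0.988 -0.156]
t: 12.1
tool_pos: [0.4844, 0.0752, 0.1117]
eef_rot: [2.375, 2.028, 0.015]
contact_force: [1.9, 0.5, 0.1]
width: 0.0428
(537, -403, 62, 21, -2.8)
(650, -262, 102, 22, -89.5)
[([0.539, -0.408, -0.003], 0.76), ([0.488, 0.078, 0.005], 0.44)]
```

View pics/s7.png

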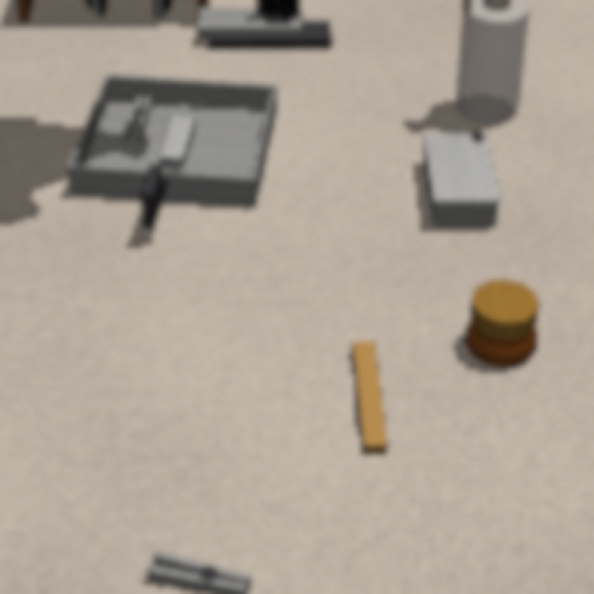

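```bash
python3 - <<'E'
from h import *
s=snap('top')
for o in pieces(s,(380,165,520,290)): print(o)
im=np.asarray(s['pixels'])
cv2.imwrite('pics/t7.png',cv2.resize(im[190:270,430:530,::-1],None,fx=6,fy=6,interpolation=cv2.INTER_CUBIC))
plan((.538,-.4065,.1),-3)
E
```

```text
(538, -407, 63, 19, -17.9)
(649, -262, 101, 23, 88.7)
t 12.3 pos [482.   74.9 107.8] tilt 0.89deg q6 0.27 w 42.7 F [ 0.6 -0.1  1. ]
row: [-1.1667, 0.3262, 0.0317, 0.9333] tool x [0.157 0.988] y [ 0.988 -0.156]
```

View pics/t7.png

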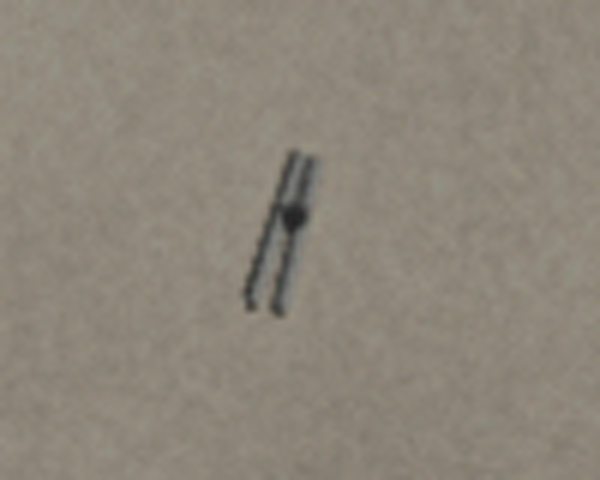

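```bash
python3 -m creep '[[-0.09,0.025,0,0.06,0],[-0.18,0.05,0,0.13,0],[-0.27,0.075,0,0.2,0],[-0.36,0.1,0,0.27,0],[-0.45,0.125,0,0.34,0],[-0.54,0.15,0,0.41,0],[-0.63,0.175,0,0.48,0],[-0.72,0.2,0,0.55,0],[-0.81,0.226,0,0.62,0],[-0.90,0.25,0,0.69,0],[-0.98,0.275,0,0.76,0],[-0.98,0.275,0,0.80,0]]' 40
python3 -c "
from h import *
plan((.538,-.407,.06),-17)"
```

```text
t: 13.3
tool_pos: [0.5298, -0.3352, 0.1106]
eef_rot: [3.122, 0.231, 0.02]
contact_force: [-1.1, -0.3, 0.4]
width: 0.0425
t 13.3 pos [ 529.8 -335.2  110.6] tilt 0.97deg q6 0.81 w 42.5 F [-1.1 -0.3  0.4]
row: [-0.0077, 0.1790, 0.1285, 0.2829] tool x [0.989 0.147] y [ 0.147 -0.989]
```

```bash
python3 -m creep '[[0,0.08,0.04,0.07,0],[-0.004,0.15,0.08,0.14,0],[-0.0077,0.179,0.12,0.21,0],[-0.0077,0.179,0.128,0.283,0],[-0.0077,0.179,0.128,0.283,0],[-0.0077,0.179,0.128,0.283,0]]' 40
python3 -c "
from h import *
s=snap('side','s8'); im=np.asarray(s['pixels'])
print([(np.round(r['at'],3).tolist(),round(r['score'],2)) for r in place_of('clip_a','side')][:4])
cv2.imwrite('pics/s8.png',cv2.resize(im[200:380,220:400,::-1],None,fx=3.3,fy=3.3,interpolation=cv2.INTER_CUBIC))
plan((.538,-.407,.005),-17)"
```

```text
t: 13.8
tool_pos: [0.5372, -0.4064, 0.0585]
eef_rot: [3.101, -0.459, 0.02]
contact_force: [-0.4, 0.0, 0.4]
width: 0.043
[([0.539, -0.41, -0.001], 0.69)]
t 13.9 pos [ 537.9 -406.5   60. ] tilt 0.93deg q6 1.17 w 43.2 F [ 0.2 -0.4 -0.6]
row: [-0.0016, 0.0004, 0.1374, 0.0027] tool x [ 0.957 -0.288] y [-0.288 -0.957]
```

View pics/s8.png

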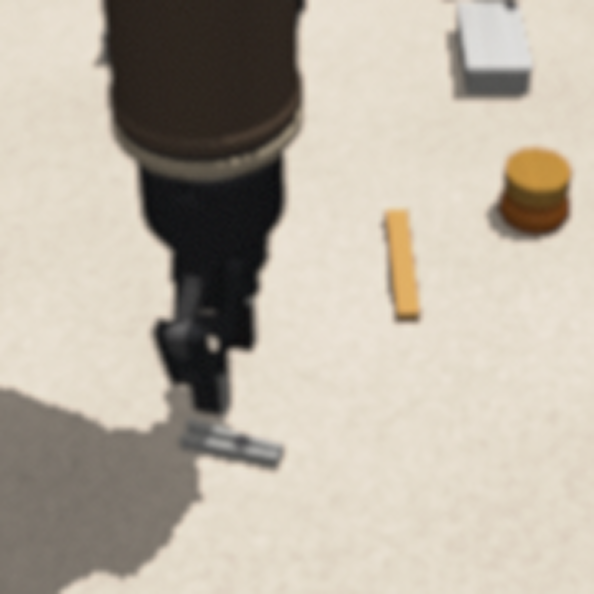

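```bash
python3 -m creep '[[-0.001,0.001,0.06,0,0],[-0.001,0.001,0.11,0,0],[-0.001,0.001,0.135,0,0],[-0.001,0.001,0.1375,0,0],[-0.001,0.001,0.1375,0,-1],[-0.001,0.001,0.1375,0,-1],[-0.001,0.001,0.1375,0,-1],[-0.001,0.001,0.1375,0,-1],[-0.001,0.001,0.1375,0,-1],[-0.001,0.001,0.1375,0,-1],[-0.001,0.001,0.1375,0,-1]]' 40
python3 -c "
from h import *
plan((.538,-.407,.005),-17)"
python3 -m creep '[[0,0,-0.05,0,-1],[0,0,-0.13,0,-1],[0,0,-0.22,0,-1],[0,0,-0.3,0,-1],[0,0,-0.3,0,-1]]' 40
python3 -c "
from h import *
s=snap('side'); im=np.asarray(s['pixels'])
cv2.imwrite('pics/s9.png',cv2.resize(im[190:370,220:400,::-1],None,fx=3.3,fy=3.3,interpolation=cv2.INTER_CUBIC))
h=np.radians(80.7); print(np.array([.518,.037])+(-.032*np.array([np.cos(h),np.sin(h)])+.04*np.array([-np.sin(h),np.cos(h)])))
plan((.4734,.0119,.11),80.7)"
```

```text
t: 14.82
tool_pos: [0.5389, -0.4077, 0.0063]
eef_rot: [3.1, -0.456, 0.025]
contact_force: [-0.5, 1.3, 8.0]
width: 0.0124
t 14.8 pos [ 538.9 -407.7    6.3] tilt 1.04deg q6 1.17 w 12.4 F [-0.5  1.3  8. ]
row: [-0.0027, -0.0011, 0.0033, 0.0028] tool x [ 0.957 -0.288] y [-0.288 -0.958]
t: 15.23
tool_pos: [0.5399, -0.4087, 0.1337]
eef_rot: [3.094, -0.455, 0.038]
contact_force: [0.5, -0.9, 0.5]
width: 0.0126
[0.47335445 0.01188477]
t 15.3 pos [ 539.  -408.   130.8] tilt 1.45deg q6 1.17 w 12.5 F [ 0.7  0.4 -0.3]
row: [-0.4605, -0.9584, 0.0326, 0.9174] tool x [ 0.957 -0.288] y [-0.288 -0.958]
```

View pics/s9.png

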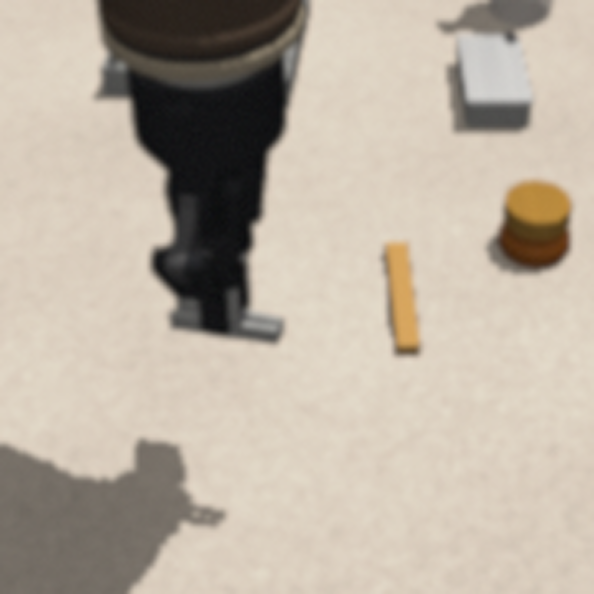

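```bash
python3 -m creep '[[-0.04,-0.08,0,-0.07,-1],[-0.08,-0.16,0,-0.14,-1],[-0.12,-0.25,0,-0.21,-1],[-0.16,-0.34,0,-0.28,-1],[-0.20,-0.43,0,-0.35,-1],[-0.25,-0.52,0,-0.42,-1],[-0.29,-0.61,0.01,-0.49,-1],[-0.33,-0.70,0.01,-0.56,-1],[-0.38,-0.79,0.02,-0.63,-1],[-0.42,-0.87,0.02,-0.70,-1],[-0.45,-0.94,0.03,-0.77,-1],[-0.46,-0.958,0.03,-0.84,-1]]' 40
python3 -c "
from h import *
plan((.4734,.0119,.07),80.7)"
```

```text
t: 16.28
tool_pos: [0.4719, 0.0151, 0.1102]
eef_rot: [2.711, 1.543, 0.014]
contact_force: [0.3, -0.8, -0.6]
width: 0.0125
t 16.3 pos [471.9  15.1 110.2] tilt 1.36deg q6 0.54 w 12.5 F [ 0.3 -0.8 -0.6]
row: [-0.0045, 0.0050, 0.1007, -0.2378] tool x [0.511 0.86 ] y [ 0.86 -0.51]
```

```bash
python3 -m creep '[[-0.0045,0.005,0.02,-0.07,-1],[-0.0045,0.005,0.05,-0.14,-1],[-0.0045,0.005,0.08,-0.21,-1],[-0.0045,0.005,0.12,-0.238,-1],[-0.0045,0.005,0.15,-0.238,-1],[-0.0045,0.005,0.15,-0.238,-1]]' 40
python3 -c "
from h import *
s=snap('side'); im=np.asarray(s['pixels']).copy()
h=np.radians(80.7); R=np.array([[np.cos(h),-np.sin(h),0],[np.sin(h),np.cos(h),0],[0,0,1]]); o=np.array([.518,.037,0])
F=8
z=cv2.resize(im[165:245,230:330,::-1],None,fx=F,fy=F,interpolation=cv2.INTER_CUBIC)
cv2.imwrite('pics/s10.png',z)
plan((.4734,.0119,.0095),80.7)"
```

```text
t: 16.78
tool_pos: [0.4722, 0.0116, 0.0482]
eef_rot: [2.377, 2.021, 0.003]
contact_force: [-2.2, -0.4, 0.2]
width: 0.0119
t 16.8 pos [472.6  11.6  49.2] tilt 1.24deg q6 0.16 w 12.3 F [-0.6  0.7 -0.3]
row: [0.0022, 0.0002, 0.0993, 0.0000] tool x [0.162 0.987] y [ 0.987 -0.161]
```

View pics/s10.png

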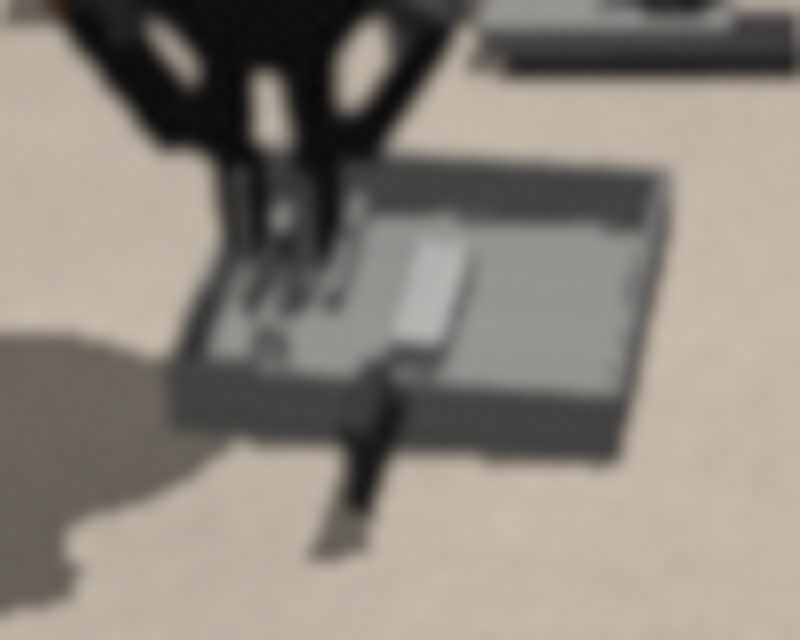

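```bash
python3 -c "
from h import *
s=snap('side'); im=np.asarray(s['pixels']).copy()
h=np.radians(80.7); R=np.array([[np.cos(h),-np.sin(h),0],[np.sin(h),np.cos(h),0],[0,0,1]]); o=np.array([.518,.037,0])
F=8
z=cv2.resize(im[165:245,230:330,::-1],None,fx=F,fy=F,interpolation=cv2.INTER_CUBIC)
def poly(P,col):
    q=(proj(s,np.array(P)@R.T+o)-[230,165]+.5)*F-.5
    cv2.polylines(z,[np.int32(np.round(q))],True,col,1)
for x0,y0,zz,c in [(.031,.0394,.014,(0,255,0)),(-.032,.04,.014,(0,0,255)),(-.032,.04,.054,(255,0,0))]:
  poly([(x0+.03,y0+.007,zz),(x0-.03,y0+.007,zz),(x0-.03,y0-.007,zz),(x0+.03,y0-.007,zz)],c)
cv2.imwrite('pics/s11.png',z)"
```

```text
(no output)
```

View pics/s11.png

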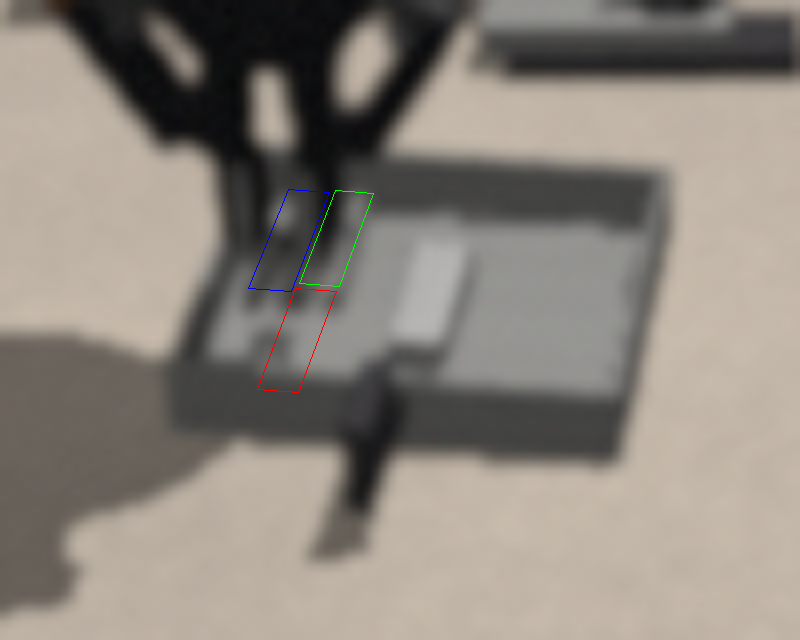

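```bash
python3 -m creep '[[0,0,-0.08,0,-1],[-0.05,0,-0.15,0,-1],[-0.14,0,-0.15,0,-1],[-0.23,0,-0.15,0,-1],[-0.32,0,-0.15,0,-1],[-0.41,0,-0.15,0,-1],[-0.5,0,-0.15,0,-1],[-0.6,0,-0.15,0,-1],[-0.6,0,-0.15,0,-1],[-0.6,0,-0.15,0,-1]]' 40
python3 -c "
from h import *
s=snap('top','top12'); im=np.asarray(s['pixels']).copy()
h=np.radians(80.7); R=np.array([[np.cos(h),-np.sin(h),0],[np.sin(h),np.cos(h),0],[0,0,1]]); o=np.array([.518,.037,0])
F=8
z=cv2.resize(im[200:290,240:340,::-1],None,fx=F,fy=F,interpolation=cv2.INTER_CUBIC)
cv2.imwrite('pics/t12a.png',z)
def poly(P,col):
    q=(proj(s,np.array(P)@R.T+o)-[240,200]+.5)*F-.5
    cv2.polylines(z,[np.int32(np.round(q))],True,col,1)
for x0,y0,a,b,zz,c in [(.031,.0394,.03,.007,.014,(0,255,0)),(0,0,.03,.01,.017,(255,0,0)),(0,0,.07,.075,.028,(0,0,255)),(0,0,.067,.072,.003,(0,255,255)),(-.105,0,.02,.005,.048,(255,0,255))]:
  poly([(x0+a,y0+b,zz),(x0-a,y0+b,zz),(x0-a,y0-b,zz),(x0+a,y0-b,zz)],c)
cv2.imwrite('pics/t12.png',z)
plan((.4734,.0119,.1),80.7)"
```

```text
t: 17.72
tool_pos: [0.4332, -0.2265, 0.1137]
eef_rot: [2.38, 2.014, 0.006]
contact_force: [0.3, 0.2, -1.3]
width: 0.0122
t 17.8 pos [ 433.1 -225.   113.5] tilt 1.33deg q6 -0.37 w 12.8 F [-0.3 -0.6 -0.2]
row: [0.6012, 0.0016, 0.0265, -0.0017] tool x [0.164 0.986] y [ 0.986 -0.164]
```

View pics/t12.png

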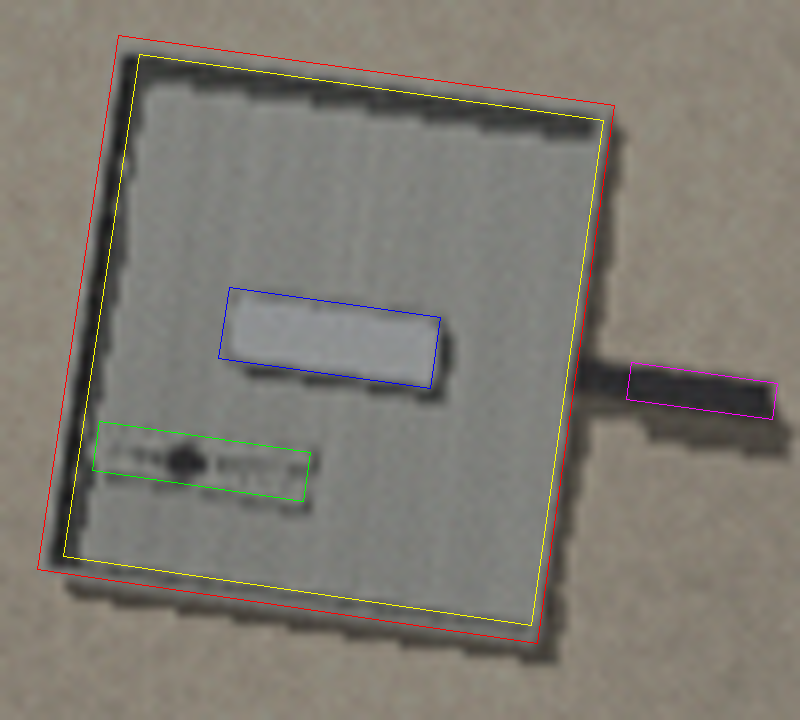

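View pics/t12a.png

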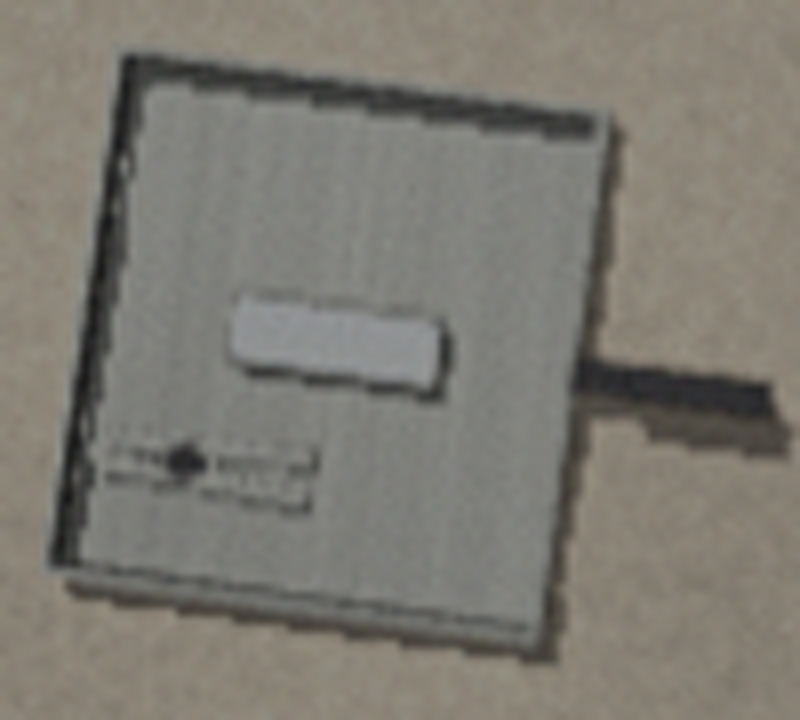

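Clip A sits about 3 mm towards the handle end, so end-to-end is tight. The corner fits clip B better at 45° (about 10 mm slack).

```bash
python3 -c "
from h import *
h=np.radians(80.7); tx=np.array([np.cos(h),np.sin(h)]); ty=np.array([-tx[1],tx[0]]); o=np.array([.518,.037])
p=o-.032*tx+.040*ty; print(p)
plan((*p,.06),35.7)"
```

```text
[0.47335445 0.01188477]
t 17.8 pos [ 433.1 -225.   113.5] tilt 1.33deg q6 -0.37 w 12.8 F [-0.3 -0.6 -0.2]
row: [0.6024, -0.0005, 0.1264, 0.4983] tool x [0.164 0.986] y [ 0.986 -0.164]
```

```bash
python3 -m creep '[[0.09,0,0,0.07,-1],[0.18,0,0,0.14,-1],[0.27,0,0,0.21,-1],[0.36,0,0,0.28,-1],[0.45,0,0.0,0.35,-1],[0.54,0,0,0.42,-1],[0.602,0,0.03,0.498,-1],[0.602,0,0.08,0.498,-1],[0.602,0,0.126,0.498,-1],[0.602,0,0.126,0.498,-1]]' 40
python3 -c "
from h import *
s=snap('side'); im=np.asarray(s['pixels']).copy()
z=cv2.resize(im[165:245,230:330,::-1],None,fx=6,fy=6,interpolation=cv2.INTER_CUBIC)
cv2.imwrite('pics/s13.png',z)
plan((.47335,.0119,.010),35.7)"
```

```text
t: 18.6
tool_pos: [0.4716, 0.014, 0.0582]
eef_rot: [2.971, 0.963, 0.014]
contact_force: [-2.4, -0.7, 0.2]
width: 0.0123
t 18.6 pos [472.   13.3  59.5] tilt 1.20deg q6 0.95 w 12.3 F [-0.7 -0.7  0.5]
row: [0.0003, 0.0022, 0.1237, 0.0023] tool x [0.81  0.587] y [ 0.586 -0.81 ]
```

View pics/s13.png

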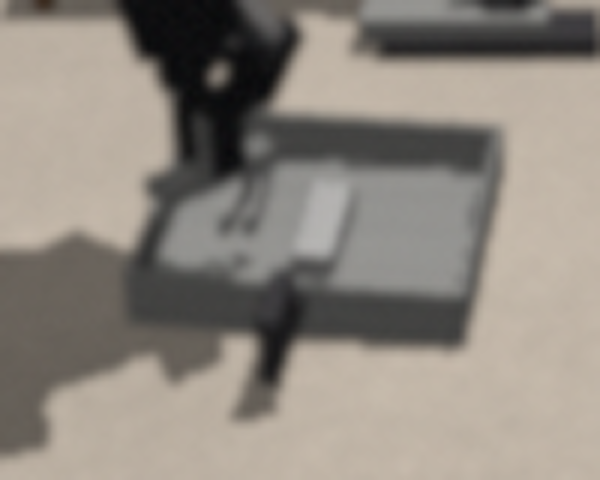

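```bash
python3 -m creep '[[0,0.002,0.05,0,-1],[0,0.002,0.09,0,-1],[0,0.002,0.117,0,-1],[0,0.002,0.1237,0,-1],[0,0.002,0.1237,0,-1],[0,0.002,0.1237,0,-0.45],[0,0.002,0.1237,0,-0.45],[0,0.002,0.1237,0,-0.45],[0,0.002,0.1237,0,-0.45]]' 40
python3 -c "
from h import *
plan((.47335,.0119,.010),35.7)"
python3 -m creep '[[0,0,-0.06,0,-0.45],[0,0,-0.14,0,-0.45],[0,0,-0.22,0,0],[0,0,-0.25,0,0],[0,0,-0.25,0,0]]' 40
python3 - <<'E'
from h import *
s=snap('top'); print([o for o in pieces(s)])
s=snap('side'); im=np.asarray(s['pixels'])
cv2.imwrite('pics/s14.png',cv2.resize(im[165:300,230:400,::-1],None,fx=4.5,fy=4.5,interpolation=cv2.INTER_CUBIC))
plan((.650,-.261,.10),90)
E
```

```text
t: 19.4
tool_pos: [0.4736, 0.0118, 0.0107]
eef_rot: [2.97, 0.962, 0.016]
contact_force: [0.3, 0.7, -0.4]
width: 0.0239
t 19.4 pos [473.6  11.8  10.7] tilt 1.24deg q6 0.96 w 23.9 F [ 0.3  0.7 -0.4]
row: [-0.0004, -0.0005, 0.0017, 0.0023] tool x [0.81  0.586] y [ 0.586 -0.81 ]
t: 19.82
tool_pos: [0.4738, 0.0134, 0.1138]
eef_rot: [2.969, 0.962, 0.024]
contact_force: [1.3, 0.8, 0.5]
width: 0.0424
[(650, -262, 102, 22, -89.5)]
t 19.9 pos [472.3  13.3 111.1] tilt 1.31deg q6 0.94 w 42.6 F [0.7 0.4 0. ]
row: [-0.0427, 0.8152, 0.0458, -0.6010] tool x [0.81  0.587] y [ 0.586 -0.81 ]
```

View pics/s14.png

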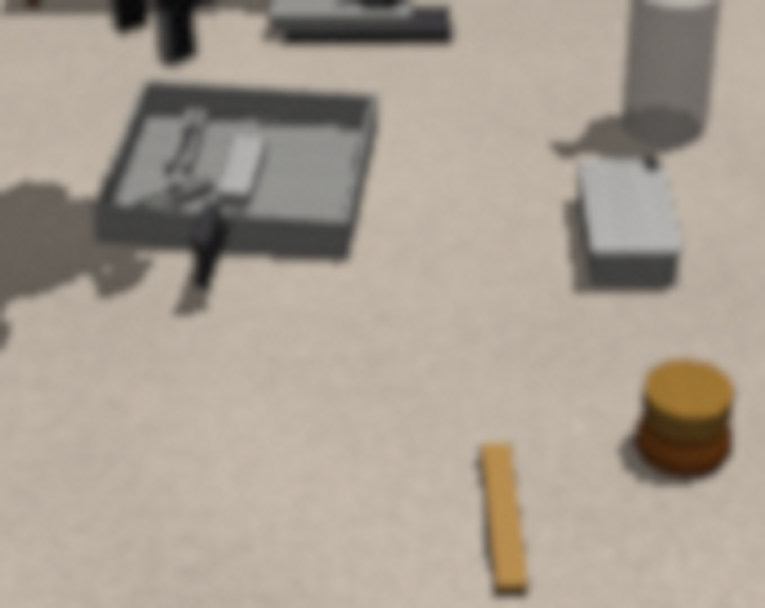

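```bash
python3 -m creep '[[-0.004,0.08,0,-0.06,0],[-0.008,0.16,0,-0.13,0],[-0.012,0.24,0.01,-0.2,0],[-0.017,0.33,0.02,-0.27,0],[-0.022,0.42,0.02,-0.34,0],[-0.027,0.51,0.03,-0.41,0],[-0.031,0.60,0.03,-0.48,0],[-0.036,0.69,0.04,-0.55,0],[-0.041,0.78,0.045,-0.601,0],[-0.0427,0.815,0.045,-0.601,0],[-0.0427,0.815,0.045,-0.601,0]]' 40
python3 - <<'E'
from h import *
s=snap('side'); print([(np.round(r['at'],3).tolist(),round(r['score'],2)) for r in place_of('stick','side')][:4])
im=np.asarray(s['pixels'])
cv2.imwrite('pics/s15.png',cv2.resize(im[170:320,250:420,::-1],None,fx=4,fy=4,interpolation=cv2.INTER_CUBIC))
plan((.650,-.261,.007),90)
E
```

```text
t: 20.83
tool_pos: [0.6507, -0.2639, 0.098]
eef_rot: [2.208, 2.203, 0.002]
contact_force: [-1.1, 0.1, -0.1]
width: 0.0429
[([0.654, -0.263, 0.004], 0.56)]
t 20.9 pos [ 648.8 -260.8   98.2] tilt 1.14deg q6 -0.41 w 42.6 F [-0.5  1.   0.2]
row: [0.0026, -0.0002, 0.2279, -0.0010] tool x [0.002 1.   ] y [ 1.    -0.001]
```

View pics/s15.png

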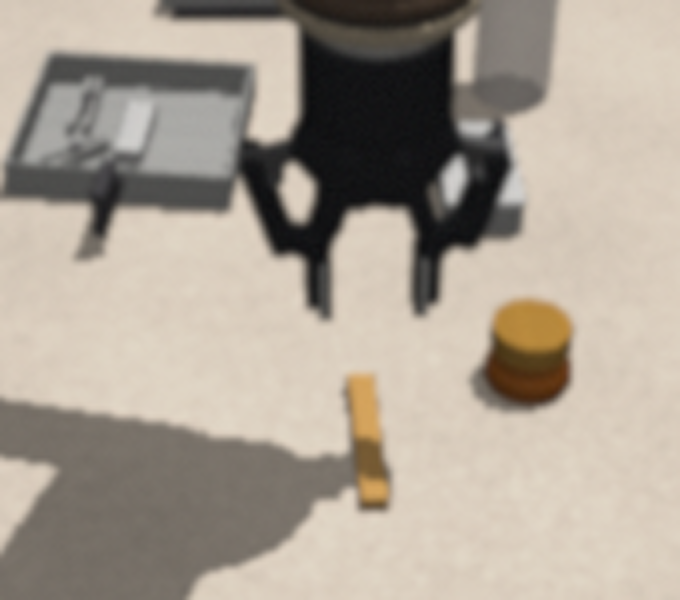

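```bash
python3 -m creep '[[0.002,0,0.08,0,0],[0.002,0,0.15,0,0],[0.002,0,0.20,0,0],[0.002,0,0.225,0,0],[0.002,0,0.23,0,0],[0.002,0,0.23,0,-1],[0.002,0,0.23,0,-1],[0.002,0,0.23,0,-1],[0.002,0,0.23,0,-1],[0.002,0,0.23,0,-1],[0.002,0,0.23,0,-1],[0.002,0,0.23,0,-1]]' 40
python3 -c "
from h import *
plan((.650,-.261,.006),90)"
python3 -m creep '[[0,0,-0.05,0,-1],[0,0,-0.13,0,-1],[0,0,-0.22,0,-1],[0,0,-0.3,0,-1],[0,0,-0.3,0,-1]]' 40
python3 -c "
from h import *
s=snap('side'); im=np.asarray(s['pixels'])
cv2.imwrite('pics/s16.png',cv2.resize(im[170:320,250:420,::-1],None,fx=4,fy=4,interpolation=cv2.INTER_CUBIC))
h=np.radians(80.7); tx=np.array([np.cos(h),np.sin(h)]); ty=np.array([-tx[1],tx[0]]); o=np.array([.518,.037])
p=o+.003*tx-.041*ty; print(p)
plan((*p,.11),80.7)"
```

```text
t: 21.93
tool_pos: [0.6509, -0.2615, 0.0076]
eef_rot: [2.208, 2.205, 0.002]
contact_force: [-0.2, 2.2, 7.8]
width: 0.014
t 21.9 pos [ 650.9 -261.5    7.6] tilt 1.24deg q6 -0.41 w 14.0 F [-0.2  2.2  7.8]
row: [0.0013, -0.0023, 0.0039, -0.0010] tool x [0.002 1.   ] y [ 1.    -0.001]
t: 22.35
tool_pos: [0.6522, -0.2613, 0.1351]
eef_rot: [2.201, 2.198, 0.007]
contact_force: [1.4, -1.3, 0.2]
width: 0.014
[0.5589459  0.03333481]
t 22.4 pos [ 651.2 -260.8  132.2] tilt 1.64deg q6 -0.41 w 13.6 F [-0.2  0.2 -0.5]
row: [0.7358, -0.2329, 0.0374, 0.1022] tool x [0.002 1.   ] y [ 1.    -0.001]
```

View pics/s16.png

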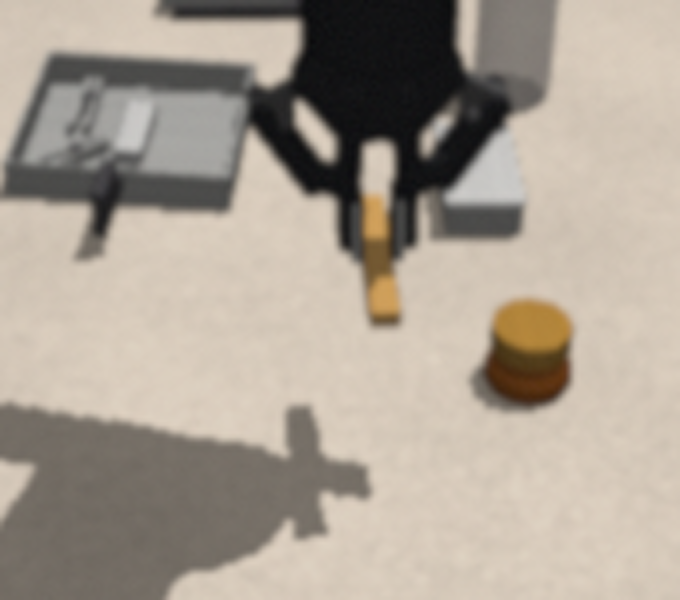

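```bash
python3 -m creep '[[0.08,-0.025,0,0.05,-1],[0.16,-0.05,0,0.1,-1],[0.25,-0.08,0,0.102,-1],[0.34,-0.11,0.01,0.102,-1],[0.43,-0.14,0.02,0.102,-1],[0.52,-0.165,0.02,0.102,-1],[0.61,-0.195,0.03,0.102,-1],[0.69,-0.22,0.05,0.102,-1],[0.735,-0.233,0.1,0.102,-1],[0.735,-0.233,0.18,0.102,-1],[0.735,-0.233,0.19,0.102,-1],[0.735,-0.233,0.19,0.102,-1]]' 40
python3 - <<'E'
from h import *
s=snap('side'); im=np.asarray(s['pixels'])
cv2.imwrite('pics/s17.png',cv2.resize(im[165:245,230:340,::-1],None,fx=6,fy=6,interpolation=cv2.INTER_CUBIC))
plan((.559,.0335,.0115),80.7)
E
```

```text
t: 23.4
tool_pos: [0.5586, 0.0319, 0.0473]
eef_rot: [2.374, 2.019, 0.004]
contact_force: [-0.9, -0.6, -0.6]
width: 0.0138
t 23.4 pos [559.8  31.6  48.6] tilt 1.56deg q6 0.20 w 13.8 F [-0.4  0.4  0.6]
row: [0.0058, -0.0049, 0.0926, 0.0001] tool x [0.161 0.987] y [ 0.987 -0.161]
```

View pics/s17.png

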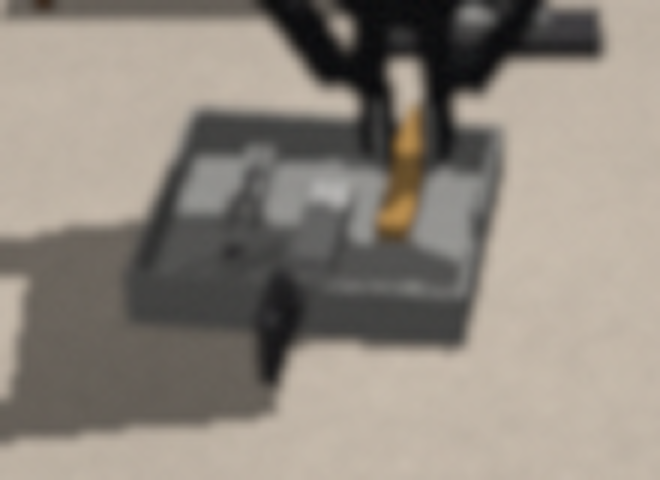

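```bash
python3 -m creep '[[0.005,-0.004,0.04,0,-1],[0.005,-0.004,0.07,0,-1],[0.005,-0.004,0.088,0,-1],[0.005,-0.004,0.0925,0,-1],[0.005,-0.004,0.0925,0,-1],[0.005,-0.004,0.0925,0,-0.45],[0.005,-0.004,0.0925,0,-0.45],[0.005,-0.004,0.0925,0,-0.45],[0.005,-0.004,0.0925,0,-0.45]]' 40
python3 -c "
from h import *
plan((.559,.0335,.0115),80.7)"
python3 -m creep '[[0,0,-0.06,0,-0.45],[0,0,-0.14,0,-0.45],[0,0,-0.22,0,-0.4],[-0.08,0,-0.22,0,-0.4],[-0.17,0,-0.22,0,-0.4],[-0.26,0,-0.22,0,-0.4],[-0.35,0,-0.22,0,-0.4],[-0.44,0,-0.22,0,-0.4],[-0.53,0,-0.22,0,-0.4],[-0.6,0,-0.22,0,-0.4],[-0.6,0,-0.22,0,-0.4],[-0.6,0,-0.22,0,-0.4]]' 40
python3 - <<'E'
from h import *
s=snap('side'); 
for n in ['tray','fin_grip','key_grip','bay','stick','case','clip_a','thimble']: print(n,[(np.round(r['at'],3).tolist(),round(r['score'],2)) for r in place_of(n,'side')][:3])
im=np.asarray(s['pixels'])
cv2.imwrite('pics/s18.png',cv2.resize(im[165:245,230:340,::-1],None,fx=6,fy=6,interpolation=cv2.INTER_CUBIC))
s=snap('top','top18')
for n in ['tray','fin_grip','key_grip','bay','stick','case','clip_a','thimble']: print(n,[(np.round(r['at'],3).tolist(),round(r['score'],2)) for r in place_of(n,'top')][:3])
im=np.asarray(s['pixels']); cv2.imwrite('pics/t18.png',cv2.resize(im[180:290,170:340,::-1],None,fx=4.5,fy=4.5,interpolation=cv2.INTER_CUBIC))
plan((.5,-.0695,.06),80.7)
E
```

```text
t: 24.2
tool_pos: [0.5595, 0.0332, 0.012]
eef_rot: [2.373, 2.017, 0.008]
contact_force: [-0.7, -0.3, 0.2]
width: 0.0233
t 24.2 pos [559.5  33.2  12. ] tilt 1.58deg q6 0.21 w 23.3 F [-0.7 -0.3  0.2]
row: [0.0007, -0.0015, 0.0012, 0.0001] tool x [0.161 0.987] y [ 0.987 -0.161]
t: 25.2
tool_pos: [0.5186, -0.2035, 0.1035]
eef_rot: [2.376, 2.013, 0.008]
contact_force: [-0.1, 0.6, 0.4]
width: 0.0253
tray [([0.521, 0.038, -0.003], 0.63), ([0.752, -0.21, 0.001], 0.61)]
fin_grip [([0.499, -0.07, 0.034], 0.81)]
key_grip [([0.61, 0.226, 0.044], 0.46)]
bay []
stick []
case [([0.518, 0.034, 0.001], 0.51)]
clip_a []
thimble []
tray [([0.519, 0.039, 0.002], 0.55)]
fin_grip [([0.503, -0.067, 0.039], 0.89)]
key_grip [([0.61, 0.23, 0.046], 0.5)]
bay [([0.452, 0.257, -0.006], 0.95)]
stick [([0.564, 0.031, 0.001], 0.86)]
case [([0.518, 0.038, 0.002], 0.68), ([0.455, 0.256, -0.002], 0.5)]
clip_a [([0.482, 0.073, 0.007], 0.46), ([0.476, 0.013, 0.001], 0.45)]
thimble []
t 26.1 pos [ 518.9 -202.2  103.3] tilt 1.58deg q6 -0.25 w 25.5 F [-0.7 -1.1  0.1]
row: [0.3211, -0.1027, 0.1013, 0.0001] tool x [0.161 0.987] y [ 0.987 -0.161]
```

View pics/s18.png

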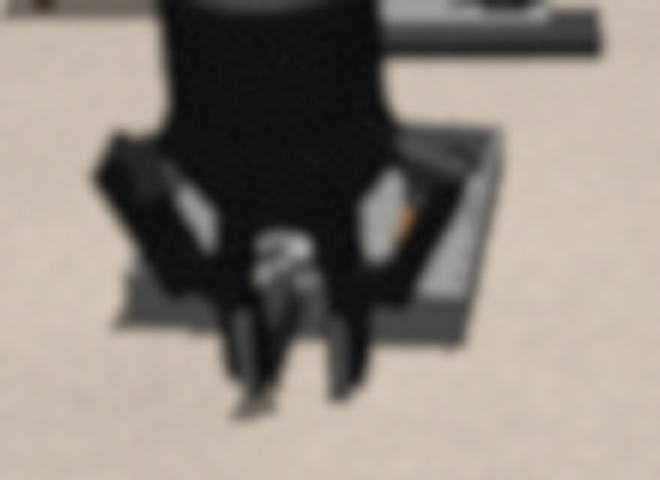

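View pics/t18.png

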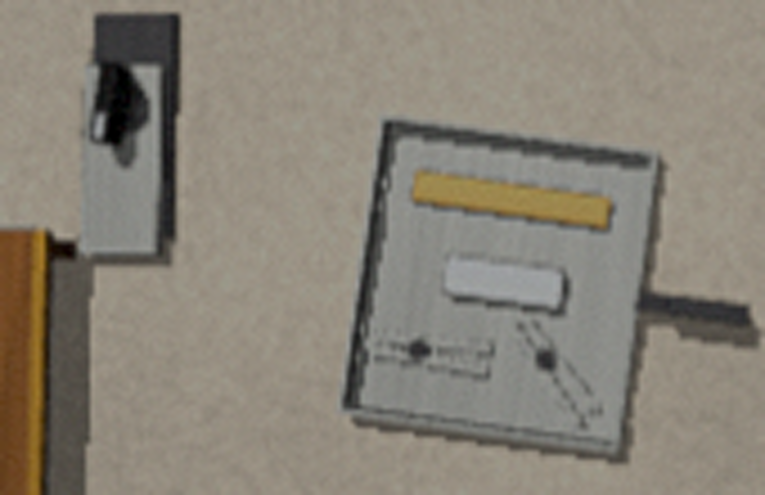

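```bash
python3 -m creep '[[0.08,-0.026,0.02,0,-0.05],[0.16,-0.052,0.05,0,-0.05],[0.24,-0.078,0.08,0,-0.05],[0.31,-0.1,0.10,0,-0.05],[0.321,-0.103,0.10,0,-0.05],[0.321,-0.103,0.10,0,-0.05]]' 40
python3 - <<'E'
from h import *
s=snap('side'); im=np.asarray(s['pixels'])
cv2.imwrite('pics/s19.png',cv2.resize(im[165:265,220:340,::-1],None,fx=6,fy=6,interpolation=cv2.INTER_CUBIC))
p,R,st=tool(); print('toolz',R[:,2].round(4),'x',R[:,0].round(4),'y',R[:,1].round(4))
plan((.5,-.069,.016),80.7)
E
```

```text
t: 26.6
tool_pos: [0.4992, -0.0679, 0.0601]
eef_rot: [2.372, 2.02, 0.006]
contact_force: [1.0, -0.7, -0.1]
width: 0.0406
toolz [ 0.0214 -0.0175 -0.9996] x [ 0.1598  0.9871 -0.0139] y [ 0.9869 -0.1594  0.0239]
t 26.6 pos [500.  -69.1  60.6] tilt 1.58deg q6 -0.00 w 40.4 F [-0.5 -0.   0.5]
row: [0.0018, -0.0028, 0.1113, 0.0012] tool x [0.16  0.987] y [ 0.987 -0.159]
```

View pics/s19.png

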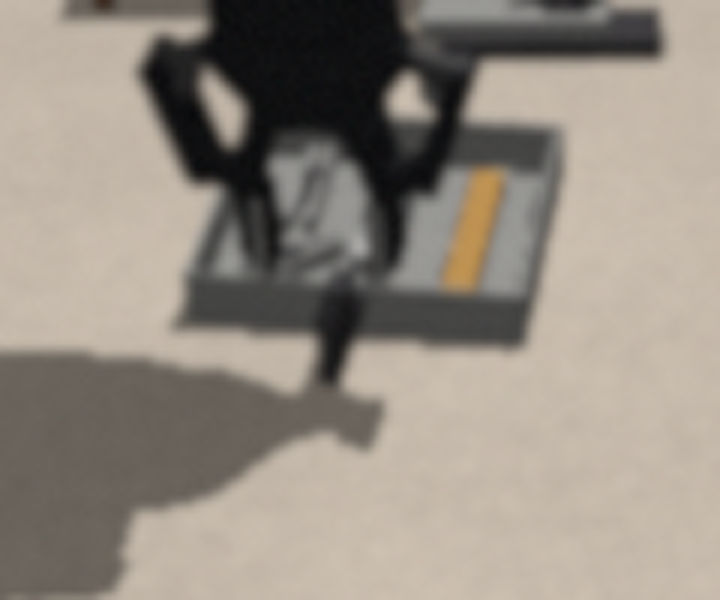

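```bash
python3 -m creep '[[0.001,-0.002,0.04,0,-0.05],[0.001,-0.002,0.08,0,-0.05],[0.001,-0.002,0.105,0,-0.05],[0.001,-0.002,0.111,0,-0.05],[0.001,-0.002,0.111,0,-0.05],[0.001,-0.002,0.111,0,-1],[0.001,-0.002,0.111,0,-1],[0.001,-0.002,0.111,0,-1],[0.001,-0.002,0.111,0,-1],[0.001,-0.002,0.111,0,-1],[0.001,-0.002,0.111,0,-1]]' 35
python3 - <<'E'
from h import *
s=snap('side'); im=np.asarray(s['pixels'])
cv2.imwrite('pics/s20.png',cv2.resize(im[165:265,220:340,::-1],None,fx=6,fy=6,interpolation=cv2.INTER_CUBIC))
plan((.4543,.10,.016),88.2); print(get_state()['torque'])
E
```

```text
t: 27.57
tool_pos: [0.5009, -0.0695, 0.017]
eef_rot: [2.37, 2.018, 0.009]
contact_force: [-0.1, -1.6, 7.5]
width: 0.0095
t 27.6 pos [500.9 -69.5  17. ] tilt 1.66deg q6 0.00 w 9.6 F [ 0.5 -1.8  6.7]
row: [0.3998, -0.1826, -0.0077, -0.0821] tool x [0.16  0.987] y [ 0.987 -0.159]
[-0.11026153  0.62858241 -0.03446204]
```

View pics/s20.png

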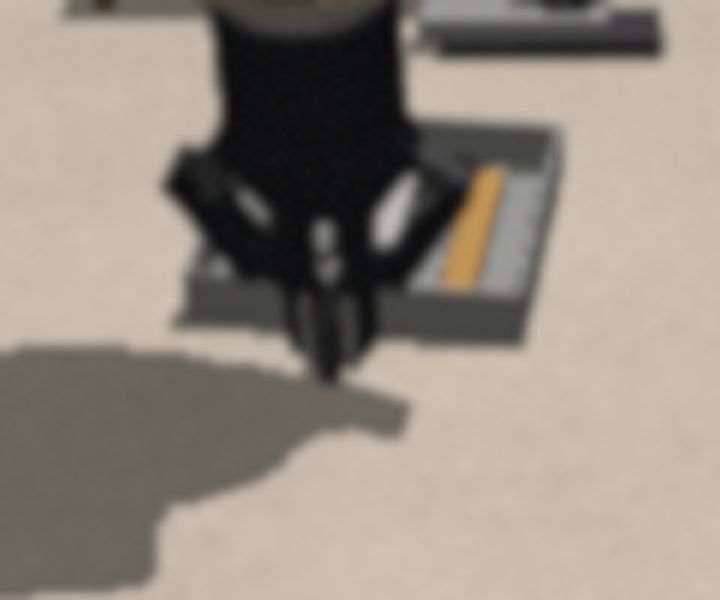

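```bash
python3 - <<'E'
from h import *
plan((.448,.04,.017),88.2)
E
```

```text
t 27.6 pos [500.9 -69.5  17. ] tilt 1.66deg q6 0.00 w 9.6 F [ 0.5 -1.8  6.7]
row: [0.2492, -0.1742, -0.0079, -0.0821] tool x [0.16  0.987] y [ 0.987 -0.159]
```

```bash
python3 -m creep '[[0.02,-0.014,-0.0005,-0.006,-1],[0.045,-0.031,-0.0014,-0.015,-1],[0.07,-0.049,-0.0022,-0.023,-1],[0.095,-0.066,-0.003,-0.031,-1],[0.12,-0.084,-0.0038,-0.04,-1],[0.145,-0.101,-0.0046,-0.048,-1],[0.17,-0.119,-0.0054,-0.056,-1],[0.195,-0.136,-0.0062,-0.064,-1],[0.22,-0.154,-0.007,-0.072,-1],[0.24,-0.168,-0.0076,-0.079,-1],[0.249,-0.174,-0.0079,-0.082,-1],[0.249,-0.174,-0.0079,-0.082,-1]]' 35
python3 - <<'E'
from h import *
s=snap('side'); im=np.asarray(s['pixels'])
cv2.imwrite('pics/s21.png',cv2.resize(im[120:250,200:360,::-1],None,fx=5,fy=4.6,interpolation=cv2.INTER_CUBIC))
plan((.448,.04,.017),88.2)
s=snap('top'); im=np.asarray(s['pixels'])
cv2.imwrite('pics/t21.png',cv2.resize(im[170:330,100:330,::-1],None,fx=3.4,fy=3.4,interpolation=cv2.INTER_CUBIC))
E
```

```text
t: 28.62
tool_pos: [0.4481, 0.0406, 0.0175]
eef_rot: [2.234, 2.167, 0.007]
contact_force: [-0.5, 4.5, 4.5]
width: 0.0096
t 28.7 pos [448.   40.3  17.4] tilt 1.66deg q6 0.13 w 10.1 F [-0.9  3.7  4.6]
row: [-0.0007, 0.0001, 0.0009, 0.0002] tool x [0.031 0.999] y [ 0.999 -0.031]
```

View pics/s21.png

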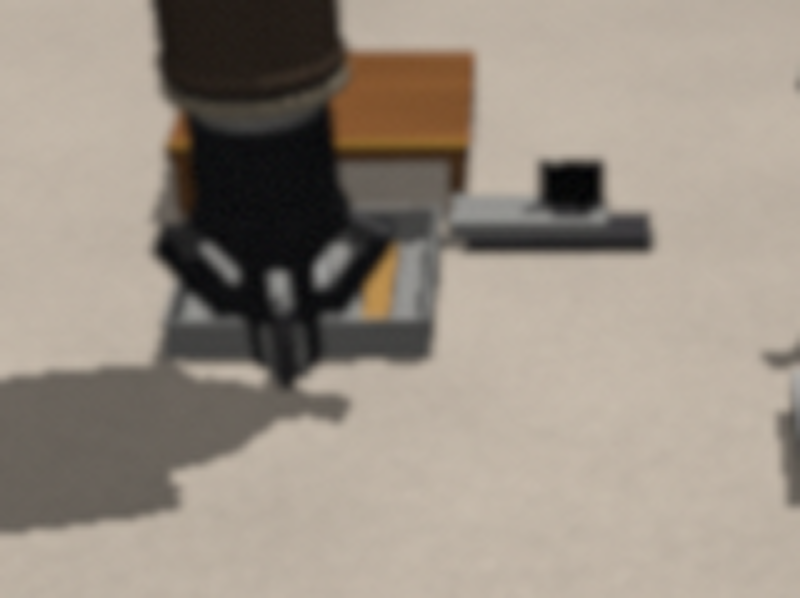

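View pics/t21.png

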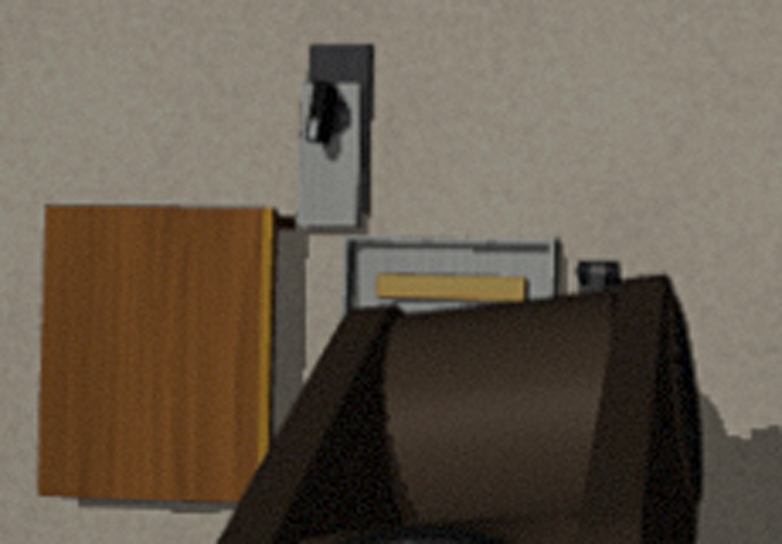

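```bash
python3 - <<'E'
from h import *
s=snap('top')
U=lambda a,z: unproj(s,[(a[0]+.5)/3.4-.5+100,(a[1]+.5)/3.4-.5+170],z)[0][:2].round(4)
tl,tr=U((348,239),.028),U((558,240),.028); b1,b2,b3=U((46,205),.052),U((273,209),.052),U((39,495),.052)
print(tl,tr,b1,b2,b3)
d=b1-b2; print('bay heading',np.degrees(np.arctan2(d[1],d[0])), np.degrees(np.arctan2(*(tl-tr)[::-1])))
bx=d/np.linalg.norm(d); by=np.array([-bx[1],bx[0]])
# bay origin from corner b2: y=-95
o=b2+.095*by; print('bay origin',o)
for q in (tl,tr): print('tray edge in bay', (q-o)@bx, (q-o)@by)
E
```

```text
[0.5252 0.2127] [0.5219 0.0737] [0.5501 0.4092] [0.5449 0.2561] [0.3616 0.4133]
bay heading 88.05471217955687 88.63999596347001
bay origin [0.44995475 0.25932479]
tray edge in bay -0.04404370800977309 -0.07678457289136899
tray edge in bay -0.1830756209270529 -0.07820485123096485
```

```bash
python3 - <<'E'
from h import *
plan((.4445,.045,.017),88.2)
plan((.4463,.10,.017),88.2)
plan((.4473,.13,.017),88.2)
E
```

```text
t 28.8 pos [447.9  39.9  17.2] tilt 1.64deg q6 0.12 w 9.9 F [-1.4  5.3  5.7]
row: [0.0124, -0.0089, 0.0000, -0.0004] tool x [0.032 0.999] y [ 0.999 -0.032]
t 28.8 pos [447.9  39.9  17.2] tilt 1.64deg q6 0.12 w 9.9 F [-1.4  5.3  5.7]
row: [0.1500, -0.0088, -0.0023, -0.0004] tool x [0.032 0.999] y [ 0.999 -0.032]
t 28.8 pos [447.9  39.9  17.2] tilt 1.64deg q6 0.12 w 9.9 F [-1.4  5.3  5.7]
row: [0.2250, -0.0086, -0.0036, -0.0004] tool x [0.032 0.999] y [ 0.999 -0.032]
```

```bash
python3 -m creep '[[0.015,-0.0088,0,0,-1],[0.035,-0.0088,-0.0005,0,-1],[0.055,-0.0088,-0.0008,0,-1],[0.075,-0.0088,-0.001,0,-1],[0.095,-0.0088,-0.0014,0,-1],[0.115,-0.0088,-0.0017,0,-1],[0.13,-0.0088,-0.002,0,-1],[0.145,-0.0088,-0.0022,0,-1],[0.15,-0.0088,-0.0023,0,-1]]' 35
python3 - <<'E'
from h import *
s=snap('side'); im=np.asarray(s['pixels'])
cv2.imwrite('pics/s22.png',cv2.resize(im[120:250,200:360,::-1],None,fx=5,fy=4.6,interpolation=cv2.INTER_CUBIC))
plan((.4487,.175,.017),88.2)
s=snap('top'); im=np.asarray(s['pixels'])
cv2.imwrite('pics/t22.png',cv2.resize(im[170:330,100:330,::-1],None,fx=3.4,fy=3.4,interpolation=cv2.INTER_CUBIC))
E
```

```text
t: 29.52
tool_pos: [0.4459, 0.0997, 0.017]
eef_rot: [2.236, 2.167, 0.004]
contact_force: [-0.0, -8.1, 7.0]
width: 0.0094
t 29.6 pos [445.8  99.8  17. ] tilt 1.60deg q6 0.26 w 9.5 F [-2.9 -2.2  6.6]
row: [0.1881, 0.0014, -0.0034, 0.0000] tool x [0.031 0.999] y [ 0.999 -0.031]
```

View pics/s22.png

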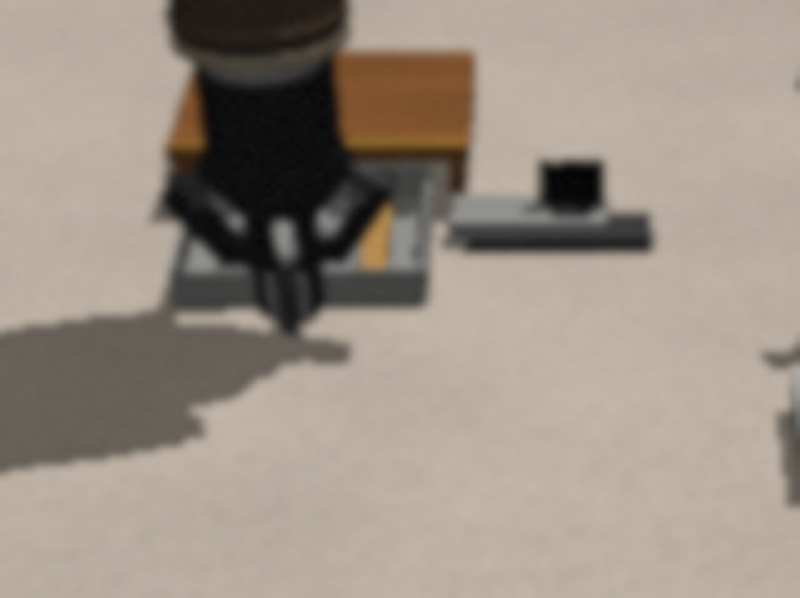

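View pics/t22.png

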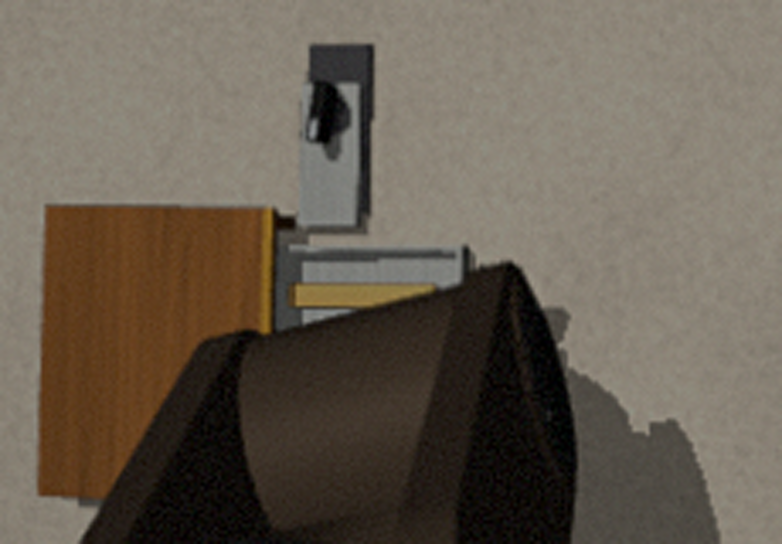

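Leading end is inside the mouth with clearance on the bolt side. Continue.

```bash
python3 -m creep '[[0.015,0,0,0,-1],[0.035,0,-0.0006,0,-1],[0.055,0,-0.001,0,-1],[0.075,0,-0.0013,0,-1],[0.095,0,-0.0017,0,-1],[0.115,0,-0.002,0,-1],[0.135,0.001,-0.0024,0,-1],[0.155,0.001,-0.0028,0,-1],[0.175,0.001,-0.0032,0,-1],[0.188,0.001,-0.0034,0,-1],[0.188,0.001,-0.0034,0,-1]]' 35
python3 - <<'E'
from h import *
s=snap('side'); im=np.asarray(s['pixels'])
cv2.imwrite('pics/s23.png',cv2.resize(im[120:230,210:340,::-1],None,fx=6,fy=5.4,interpolation=cv2.INTER_CUBIC))
plan((.4500,.220,.017),88.2)
E
```

```text
t: 30.53
tool_pos: [0.4478, 0.1747, 0.0169]
eef_rot: [2.236, 2.168, 0.001]
contact_force: [-3.6, 0.8, 8.6]
width: 0.0092
t 30.6 pos [447.8 174.5  16.9] tilt 1.55deg q6 0.42 w 9.5 F [-4.   2.6  8.7]
row: [0.1139, 0.0021, -0.0023, 0.0002] tool x [0.031 0.999] y [ 0.999 -0.031]
```

View pics/s23.png

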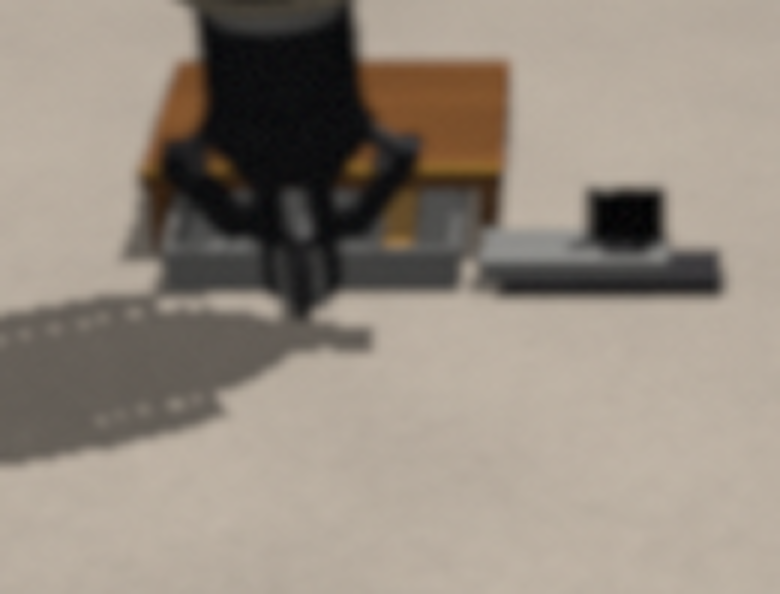

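```bash
python3 -m creep '[[0.015,0.001,0,0,-1],[0.03,0.001,-0.0005,0,-1],[0.045,0.0015,-0.0009,0,-1],[0.06,0.002,-0.0012,0,-1],[0.075,0.002,-0.0015,0,-1],[0.085,0.002,-0.0018,0,-1],[0.095,0.002,-0.002,0,-1],[0.1,0.002,-0.002,0,-1],[0.1,0.002,-0.002,0,-1]]' 35
python3 - <<'E'
from h import *
s=snap('side'); im=np.asarray(s['pixels'])
cv2.imwrite('pics/s24.png',cv2.resize(im[120:230,210:340,::-1],None,fx=6,fy=5.4,interpolation=cv2.INTER_CUBIC))
plan((.4500,.222,.017),88.2)
E
```

```text
t: 31.33
tool_pos: [0.4493, 0.2138, 0.0169]
eef_rot: [2.236, 2.168, -0.001]
contact_force: [-3.0, -0.6, 7.6]
width: 0.0094
t 31.4 pos [449.3 213.8  16.9] tilt 1.53deg q6 0.49 w 9.4 F [-3.4 -0.8  8.6]
row: [0.0206, 0.0010, -0.0005, 0.0001] tool x [0.031 0.999] y [ 0.999 -0.031]
```

View pics/s24.png

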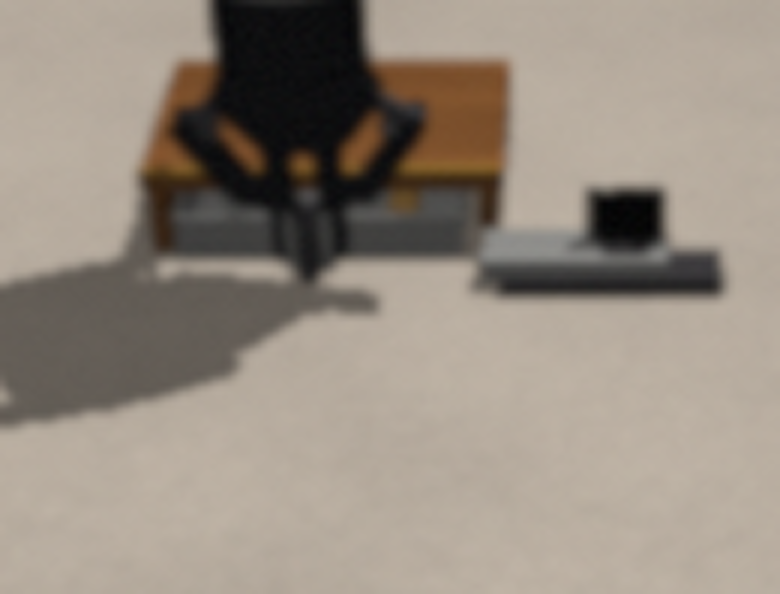

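```bash
python3 -m creep '[[0.005,0,0,0,-1],[0.01,0,0,0,-1],[0.013,0,-0.0002,0,-1],[0.016,0,-0.0003,0,-1],[0.016,0,-0.0003,0,-1]]' 35
python3 -m creep '[[0.003,0,0,0,-1],[0.006,0,0,0,-1],[0.008,0,0,0,-1],[0.01,0,0,0,-1],[0.01,0,0,0,-1]]' 35
```

```text
t: 31.8
tool_pos: [0.4491, 0.2191, 0.0169]
eef_rot: [2.237, 2.168, -0.004]
contact_force: [-1.7, -5.9, 9.5]
width: 0.0095
t: 32.22
tool_pos: [0.4479, 0.2201, 0.0168]
eef_rot: [2.237, 2.168, -0.012]
contact_force: [2.0, -31.7, 15.8]
width: 0.0093
```

Back wall felt (32 N at y = 0.220). Relax, release, and lift away.

```bash
python3 -m creep '[[0,0,0,0,-1],[0,0,0,0,-1],[0,0,0,0,-1]]' 20
python3 -m creep '[[0,0,0,0,-0.1],[0,0,0,0,-0.1],[0,0,0,0,-0.1],[0,0,0,0,-0.1],[0,0,0,0,-0.1],[0,0,-0.04,0,-0.1],[0,0,-0.1,0,-0.1],[0,0,-0.18,0,-0.1],[0,0,-0.25,0,-0.1],[0,0,-0.25,0,-0.1]]' 35
python3 - <<'E'
from h import *
s=snap('side'); im=np.asarray(s['pixels'])
cv2.imwrite('pics/s25.png',cv2.resize(im[120:230,210:340,::-1],None,fx=6,fy=5.4,interpolation=cv2.INTER_CUBIC))
plan((.55,.10,.15),0)
E
```

```text
t: 32.47
tool_pos: [0.448, 0.2192, 0.0168]
eef_rot: [2.238, 2.167, -0.013]
contact_force: [0.6, -4.8, 5.8]
width: 0.0097
t: 33.3
tool_pos: [0.449, 0.2228, 0.1212]
eef_rot: [2.236, 2.166, -0.004]
contact_force: [2.5, 0.3, 0.2]
width: 0.0383
t 33.4 pos [448.4 222.5 119.3] tilt 1.61deg q6 0.49 w 38.3 F [ 0.1 -0.1 -0.1]
row: [-0.2995, 0.2650, -0.0657, 0.9796] tool x [0.032 0.999] y [ 0.999 -0.032]
```

View pics/s25.png

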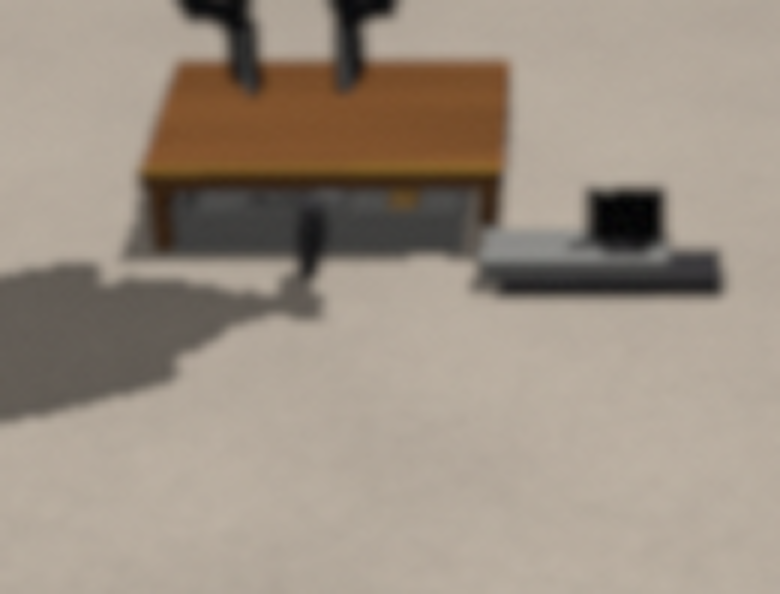

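```bash
python3 - <<'E'
from h import *
plan((.61,.2265,.12),-1.9)
E
python3 -m creep '[[0,0.03,0,-0.07,-0.1],[0,0.08,0,-0.14,-0.1],[0,0.14,0,-0.21,-0.1],[0,0.2,0,-0.28,-0.1],[0,0.26,0,-0.35,-0.1],[0,0.32,0,-0.42,-0.1],[0,0.37,0,-0.49,-0.1],[0,0.40,0,-0.56,-0.1],[0,0.404,0,-0.63,-0.1],[0,0.404,0,-0.70,-0.1],[0,0.404,0,-0.77,-0.1],[0,0.404,0,-0.84,-0.1]]' 35
python3 - <<'E'
from h import *
s=snap('top','top26'); s=snap('side')
for n in ['key_grip','tray']: print([(np.round(r['at'],3).tolist(),round(r['score'],2)) for r in place_of(n,'side')][:3])
plan((.61,.2265,.08),-1.9)
E
```

```text
t 33.4 pos [448.4 222.5 119.3] tilt 1.61deg q6 0.49 w 38.3 F [ 0.1 -0.1 -0.1]
row: [0.0230, 0.4036, 0.0046, -0.9993] tool x [0.032 0.999] y [ 0.999 -0.032]
t: 34.35
tool_pos: [0.6093, 0.2171, 0.1206]
eef_rot: [0.432, 3.093, -0.033]
contact_force: [0.2, 0.5, 0.3]
width: 0.0381
[([0.61, 0.225, 0.044], 0.41)]
[([0.453, 0.329, -0.001], 0.88)]
t 34.5 pos [609.5 217.2 121.3] tilt 1.59deg q6 -0.95 w 38.5 F [ 0.2 -0.8 -0.1]
row: [0.0075, 0.0244, 0.1026, -0.1616] tool x [-0.959  0.283] y [0.283 0.959]
```

View pics/top26.png

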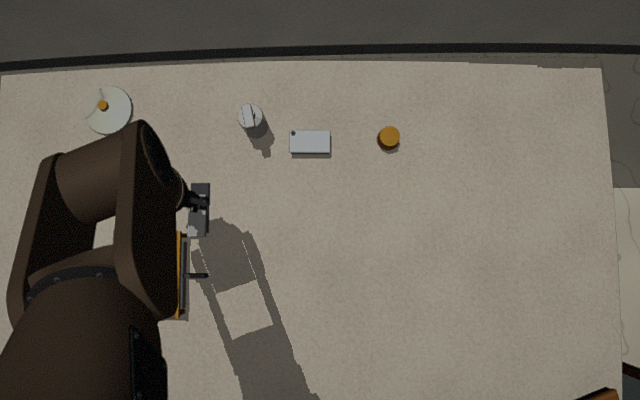

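```bash
python3 -m creep '[[0.007,0.022,0.03,-0.08,-0.1],[0.007,0.022,0.07,-0.162,-0.1],[0.007,0.022,0.1,-0.162,-0.1],[0.007,0.022,0.1,-0.162,-0.1],[0.007,0.022,0.1,-0.162,-0.1]]' 35
python3 - <<'E'
from h import *
s=snap('side'); im=np.asarray(s['pixels'])
cv2.imwrite('pics/s27.png',cv2.resize(im[100:220,230:370,::-1],None,fx=5.5,fy=5,interpolation=cv2.INTER_CUBIC))
plan((.61,.226,.026),-1.9)
E
```

```text
t: 34.97
tool_pos: [0.6093, 0.2252, 0.0803]
eef_rot: [0.061, 3.126, -0.037]
contact_force: [0.7, 0.2, -0.1]
width: 0.0382
t 35.0 pos [609.9 225.4  81.1] tilt 1.59deg q6 -1.18 w 38.6 F [ 0.6 -0.   0.3]
row: [0.0020, 0.0047, 0.1376, -0.0028] tool x [-0.999  0.038] y [0.038 0.999]
```

View pics/s27.png

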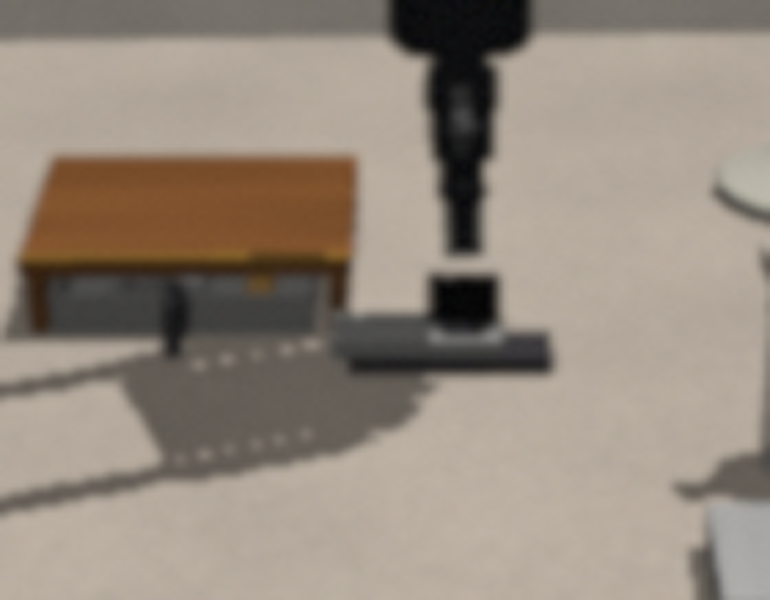

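```bash
python3 -m creep '[[0.002,0.003,0.05,0,-0.1],[0.002,0.003,0.09,0,-0.1],[0.002,0.003,0.12,0,-0.1],[0.002,0.003,0.134,0,-0.1],[0.002,0.003,0.135,0,-0.1],[0.002,0.003,0.135,0,-1],[0.002,0.003,0.135,0,-1],[0.002,0.003,0.135,0,-1],[0.002,0.003,0.135,0,-1],[0.002,0.003,0.135,0,-1],[0.002,0.003,0.135,0,-1]]' 40
python3 - <<'E'
from h import *
p,R,_=tool(); plan(p+np.array([-.0450,.0015,0]),-1.9)
E
```

```text
t: 35.93
tool_pos: [0.6109, 0.2268, 0.0281]
eef_rot: [0.06, 3.123, -0.033]
contact_force: [0.5, 11.1, -3.2]
width: 0.0094
t 35.9 pos [610.9 226.8  28.1] tilt 1.58deg q6 -1.18 w 9.4 F [ 0.5 11.1 -3.2]
row: [0.1125, -0.0006, -0.0021, -0.0032] tool x [-0.999  0.038] y [0.039 0.999]
```

```bash
python3 -m creep '[[0.01,0,0,0,-1],[0.02,0,-0.0003,0,-1],[0.032,0,-0.0006,0,-1],[0.044,0,-0.0008,0,-1],[0.056,0,-0.001,0,-1],[0.068,0,-0.0013,0,-1],[0.08,0,-0.0015,0,-1],[0.092,0,-0.0017,0,-1],[0.102,0,-0.0019,0,-1],[0.11,0,-0.002,0,-1],[0.115,0,-0.0021,0,-1],[0.115,0,-0.0021,0,-1]]' 40
python3 - <<'E'
from h import *
s=snap('side'); im=np.asarray(s['pixels'])
cv2.imwrite('pics/s28.png',cv2.resize(im[100:220,230:370,::-1],None,fx=5.5,fy=5,interpolation=cv2.INTER_CUBIC))
print([(np.round(r['at'],3).tolist(),round(r['score'],2)) for r in place_of('tray','side')][:3])
p,R,_=tool(); plan(p,-1.9)
E
```

```text
t: 36.93
tool_pos: [0.567, 0.2285, 0.0284]
eef_rot: [0.059, 3.119, -0.032]
contact_force: [16.1, -6.0, -16.3]
width: 0.0096
[]
t 37.0 pos [567.  228.4  28.4] tilt 1.70deg q6 -1.14 w 8.9 F [ 14.3  -5.5 -15.2]
row: [0.0000, 0.0000, 0.0000, -0.0031] tool x [-0.999  0.038] y [0.038 0.999]
```

View pics/s28.png

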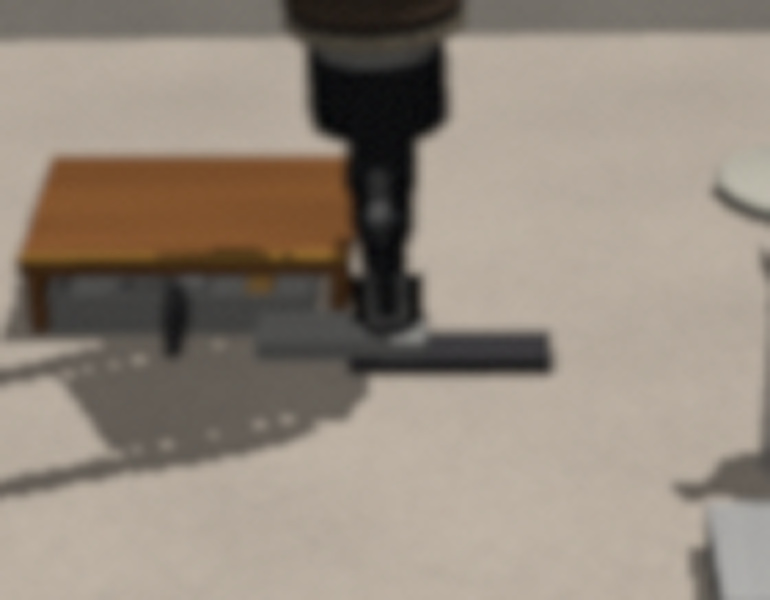

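Bolt is at its stop (43.9 mm moved, 15 N resisting), key still in line. Now turn clockwise.

```bash
python3 -m creep '[[0,0,0,0,-1],[0,0,0,0,-1],[0,0,0,0.05,-1],[0,0,0,0.12,-1],[0,0,0,0.19,-1],[0,0,0,0.26,-1],[0,0,0,0.33,-1],[0,0,0,0.40,-1],[0,0,0,0.47,-1],[0,0,0,0.54,-1],[0,0,0,0.6,-1],[0,0,0,0.6,-1]]' 40
python3 - <<'E'
from h import *
p,R,st=tool(); plan(p,-1.9); print(st['torque'])
E
```

```text
t: 38.03
tool_pos: [0.5668, 0.2278, 0.0284]
eef_rot: [1.475, 2.742, -0.014]
contact_force: [4.0, -8.5, -7.8]
width: 0.0093
t 38.0 pos [566.8 227.8  28.4] tilt 1.72deg q6 -0.20 w 9.3 F [ 4.  -8.5 -7.8]
row: [0.0000, 0.0000, 0.0000, -0.6073] tool x [-0.551  0.834] y [0.834 0.551]
[-1.09734287 -0.50174364 -0.0927812 ]
```

```bash
python3 -m creep '[[0,0,0,0.06,-1],[0,0,0,0.13,-1],[0,0,0,0.2,-1],[0,0,0,0.27,-1],[0,0,0,0.33,-1],[0,0,0,0.36,-1],[0,0,0,0.36,-1],[0,0,0,0.36,-1]]' 40
python3 - <<'E'
from h import *
p,R,st=tool(); plan(p,-1.9); print(st['torque'])
s=snap('side'); im=np.asarray(s['pixels'])
cv2.imwrite('pics/s29.png',cv2.resize(im[100:220,230:370,::-1],None,fx=5.5,fy=5,interpolation=cv2.INTER_CUBIC))
E
```

```text
t: 38.7
tool_pos: [0.5663, 0.2276, 0.0283]
eef_rot: [2.178, 2.223, -0.003]
contact_force: [2.5, -3.4, -5.7]
width: 0.0091
t 38.7 pos [566.3 227.6  28.3] tilt 1.71deg q6 0.37 w 9.1 F [ 2.5 -3.4 -5.7]
row: [0.0000, 0.0000, 0.0000, -0.9659] tool x [-0.02  1.  ] y [1.    0.021]
[-0.40097665  0.33020829  0.56880553]
```

View pics/s29.png

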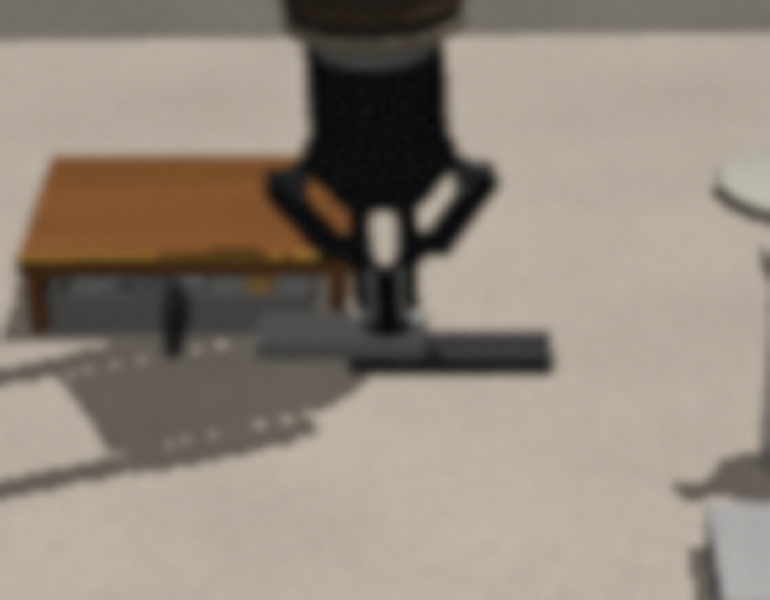

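```bash
python3 -m creep '[[0,0,0,0,-1],[0,0,0,0,-1],[0,0,0,0,-0.4],[0,0,0,0,-0.4],[0,0,0,0,-0.4],[0,0,0,0,-0.4],[0,0,-0.04,0,-0.4],[0,0,-0.1,0,-0.4],[0,0,-0.18,0,-0.4],[0,0,-0.26,0,-0.4],[0,0,-0.3,0,-0.4],[0,0,-0.3,0,-0.4]]' 40
python3 -m creep '[[-0.06,0,0,0,-0.4],[-0.14,0,0,0,-0.4],[-0.23,0,0,0,-0.4],[-0.32,0,0,0,-0.4],[-0.41,0,0,0,-0.4],[-0.5,0,0,0,-0.4],[-0.59,0,0,0,-0.4],[-0.68,0,0,0,-0.4],[-0.77,0,0,0,-0.4],[-0.8,0,0,0,-0.4],[-0.8,0,0,0,-0.4]]' 40
python3 - <<'E'
from h import *
s=snap('top'); im=np.asarray(s['pixels'])
for n in ['spray','stay_tin','polish','key_grip','tray','fin_grip']: print(n,[(np.round(r['at'],3).tolist(),round(r['score'],2)) for r in place_of(n,'top')][:2])
cv2.imwrite('pics/t30.png',cv2.resize(im[170:330,100:290,::-1],None,fx=4,fy=3.7,interpolation=cv2.INTER_CUBIC))
s=snap('side'); im=np.asarray(s['pixels'])
for n in ['spray','stay_tin','polish','key_grip','tray','fin_grip']: print(n,[(np.round(r['at'],3).tolist(),round(r['score'],2)) for r in place_of(n,'side')][:2])
cv2.imwrite('pics/s30.png',cv2.resize(im[100:220,230:370,::-1],None,fx=5.5,fy=5,interpolation=cv2.INTER_CUBIC))
E
```

```text
t: 39.75
tool_pos: [0.5659, 0.2312, 0.1525]
eef_rot: [2.176, 2.221, 0.006]
contact_force: [0.1, -0.1, 0.8]
width: 0.0256
t: 40.67
tool_pos: [0.5723, -0.0914, 0.1585]
eef_rot: [2.179, 2.218, 0.006]
contact_force: [-0.7, 0.4, 0.3]
width: 0.0255
spray [([0.779, 0.089, -0.001], 0.73), ([0.563, 0.229, 0.042], 0.25)]
stay_tin [([0.743, -0.035, 0.004], 0.58)]
polish [([0.749, -0.212, 0.002], 0.75)]
key_grip [([0.566, 0.23, 0.045], 0.6)]
tray []
fin_grip [([0.448, 0.225, 0.041], 0.61)]
spray [([0.789, 0.09, -0.004], 0.72)]
stay_tin [([0.743, -0.031, -0.001], 0.85)]
polish [([0.751, -0.209, -0.001], 0.84)]
key_grip []
tray [([0.453, 0.33, -0.0], 0.68), ([0.449, 0.26, 0.001], 0.4)]
fin_grip [([0.444, 0.22, 0.037], 0.63), ([0.791, 0.092, -0.003], 0.15)]
```

View pics/t30.png

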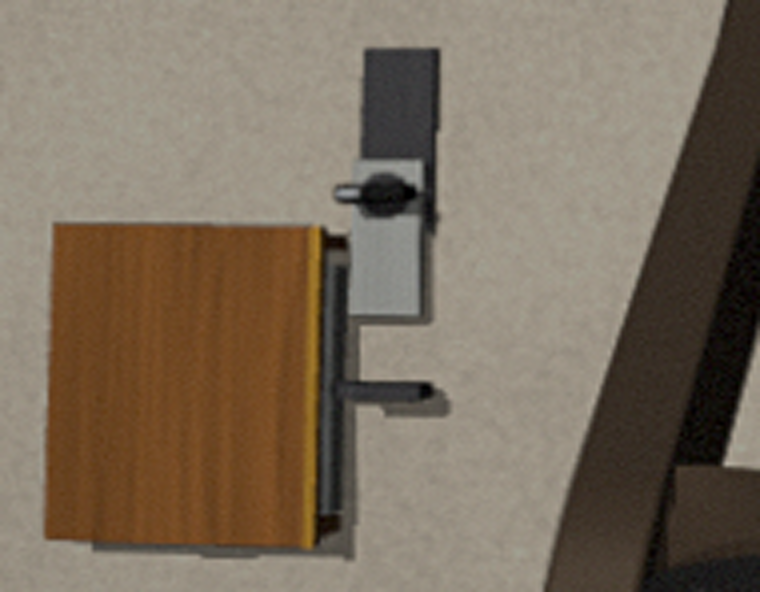

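View pics/s30.png

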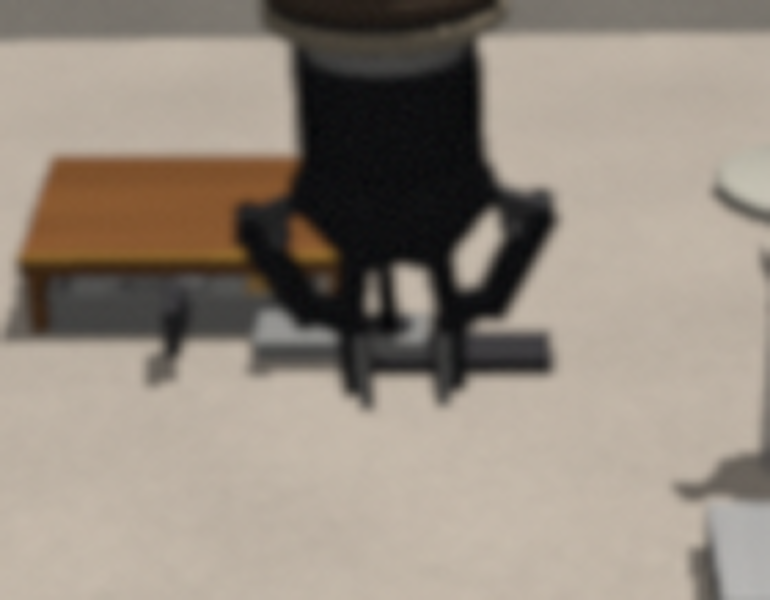

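```bash
python3 - <<'E'
from h import *
s=snap('top')
U=lambda a,z: unproj(s,[(a[0]+.5)/4-.5+100,(a[1]+.5)/3.7-.5+170],z)[0][:2].round(4)
print('tray front rim',U((346,300),.028),U((342,510),.028),'board front',U((322,228),.052),U((313,547),.052),'key ends',U((336,193),.056),U((418,191),.056),'bolt tip',U((385,315),.02), 'fin end', U((433,391),.048))
E
```

```text
tray front rim [0.5017 0.249 ] [0.3757 0.252 ] board front [0.5446 0.2557] [0.3569 0.2615] key ends [0.565  0.2467] [0.5653 0.2009] bolt tip [0.4922 0.2288] fin end [0.4474 0.1951]
```

```bash
python3 -c "
from station import *
print(get_state()['contact_force']); print(hand_in())"
```

```text
[-0.21307381 -0.15520186 -0.23171649]
the job is handed in; nothing more can be done
None
```

The job is done and handed in at about 41 s of the 208 s allowed; `hand_in()` gave no verdict.

**What I did:**
- **Pieces:** four pieces were out: the case, both clips and the stick. I laid them flat in the tray and saw them there from above before moving it. Neither camera showed a thimble.
- **Disturbance:** clip B was knocked aside early on. I found it again and placed it at 45° in the tray's corner.
- **Tray:** I slid it in by the fin until the back wall pushed back with about 32 N.
- **Bolt and key:** the bolt moved about 44 mm to its stop. Then I turned the key about 87° clockwise to its stop and moved the arm clear.

**Last checks:**
- **Tray:** the pictures put its front wall within about 2 mm of the board's edge. The network put the tray's origin about 72 mm into the bay; the robot's own position gave 70 mm, which is home.
- **Bolt, key and bystanders:** the key sat 44 mm across and square to the bolt. The spray bottle, tin and jar were within a few mm of where they started, and the contact force was near zero.

**Weak or disagreeing:**
- My first reading of the tray's front rim put it about 8 mm short of home. I had taken the visible edge at rim height; it is the foot of the wall, which gives about 2 mm.
- The top camera did not find the tray in the last picture, so its final position rests on the side camera, my pixel measurements and the wall contact.
- I could not see all of the pieces clearly once the tray was under the board.
- The tool had crept about 1.7° off vertical by the end.

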